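# Charge the jade tumbling drum

## Task

Open the blue tumbling drum by turning its lid anticlockwise out of the hooks, lift the lid out and lay it on the round grey felt pad, knob up. Then pour all eight jade pebbles from the steel scoop into the drum, and stand the empty scoop upright on the table again. Leave the two stone rings and the red dressing stone where they are.

Things in the scene. Friction and masses are not known exactly. Their poses are not given: they have to be found in the camera images.
- drum: blue drum with black bands, fixed, standing mouth up; outer diameter 132 mm, rim 120 mm high, inside floor at 8 mm. Origin at the centre of its underside, z up. Two steel hooks stand outside the rim at its +x and -x sides, out to 92 mm from the axis, top at 136 mm; their 40 mm wide tabs overhang the lid's ears with about 2 mm play
- drum_mouth (a point): centre of the drum's mouth, at rim height; the mouth is 120 mm across. Seen from above, each hook's slot is closed at its clockwise end; turned anticlockwise the lid's ears come free of the tabs about 0.5 rad from the drum's x axis and meet red stop posts at about 1.06 rad; there the lid lifts straight out
- lid: round aluminium bayonet lid, diameter 132 mm, 0.2 to 0.42 kg, with two ears along its x axis (160 mm over the ears, 24 mm wide, 8 mm thick). Origin at the centre of its underside, a rubber plug 110 mm across and 10 mm deep that sits loosely in the drum's mouth; plate from 10 to 18 mm above the origin. Starts locked on the drum, its x axis within 0.15 rad of the drum's
- lid_knob (a point): middle of the orange bar knob on the lid, 36 mm above the lid's origin; the bar runs along the lid's x axis, 74 mm long, 18 mm wide, from 18 to 54 mm above the lid's origin
- pad: round grey felt pad, 170 mm across and 6 mm thick, fixed to the bench, on one side of the drum (the scoop is on the other); origin at the centre of its underside
- scoop: open steel cup, 0.13 to 0.22 kg empty, 75 mm high, wall 3 mm, holding the eight pebbles about 47 mm deep. Its two y sides are flat, parallel and upright, 58 mm apart outside: grip across them. Its two x ends flare from 60 mm apart at the bottom to 96 mm at the mouth; either is a pouring lip. Origin at the centre of its underside, z up to the mouth
- scoop_mouth (a point): centre of the scoop's mouth, 75 mm above its origin. A hand gripping from straight above covers the mouth; leaning back from the pouring end by about 35 degrees, gripping about 60 mm up, it leaves the mouth free. The scoop must be tipped by about 100 degrees to empty
- pebble1: rough jade pebble in green, white or black, 27 mm long and 21 mm thick, 18 g, rounded so that it rolls; origin at its middle; starts in the scoop
- pebble2: rough jade pebble in green, white or black, 27 mm long and 21 mm thick, 18 g, rounded so that it rolls; origin at its middle; starts in the scoop
- pebble3: rough jade pebble in green, white or black, 27 mm long and 21 mm thick, 18 g, rounded so that it rolls; origin at its middle; starts in the scoop
- pebble4: rough jade pebble in green, white or black, 27 mm long and 21 mm thick, 18 g, rounded so that it rolls; origin at its middle; starts in the scoop
- pebble5: rough jade pebble in green, white or black, 27 mm long and 21 mm thick, 18 g, rounded so that it rolls; origin at its middle; starts in the scoop
- pebble6: rough jade pebble in green, white or black, 27 mm long and 21 mm thick, 18 g, rounded so that it rolls; origin at its middle; starts in the scoop
- pebble7: rough jade pebble in green, white or black, 27 mm long and 21 mm thick, 18 g, rounded so that it rolls; origin at its middle; starts in the scoop
- pebble8: rough jade pebble in green, white or black, 27 mm long and 21 mm thick, 18 g, rounded so that it rolls; origin at its middle; starts in the scoop
- grey_ring: grey stone ring, 72 mm across, 12 mm thick, lying flat; a bystander to leave alone; origin at the centre of its underside
- black_ring: black stone ring, 72 mm across, 12 mm thick, lying flat; a bystander to leave alone; origin at the centre of its underside
- dressing_stone: red-brown stick of abrasive, 40 x 110 x 25 mm, beyond the drum; a bystander to leave alone; origin at the centre of its underside
Not all that is in view belongs to the job. There is more than one size of the scoop; the job needs the middle-sized.

How it is judged:
On the way, in this order (a step that is already met when the one before it is completed fails the run):
1. the lid lies on the felt pad, knob up, released (horizontal distance between lid and pad below 0.04 m and height (world z) of lid below 0.012 m and angle between lid's own z axis and vertical below 0.1 rad and linear speed of lid below 0.02 m/s and contact force between the fingers and lid below 0.1 N), for 0.2 s.
2. all eight pebbles are in the drum (horizontal distance between each of pebble1, pebble2, pebble3, pebble4, pebble5, pebble6, pebble7, pebble8 and drum below 0.06 m and height (world z) of each of pebble1, pebble2, pebble3, pebble4, pebble5, pebble6, pebble7, pebble8 below 0.11 m), for 0.2 s.
At the end, for the whole second after the job is handed in: All eight pebbles are inside the drum, the lid lies flat on the felt pad knob up with its centre within 40 mm of the pad's, and the scoop stands upright (within 0.1 rad) on the table; lid and scoop are at rest and released (all of step 1 and all of step 2 and linear speed of scoop below 0.02 m/s and contact force between the fingers and scoop below 0.1 N and angle between scoop's own z axis and vertical below 0.1 rad and height (world z) of scoop between -0.01 and 0.012 m); the robot touches nothing.
It fails at once if the grey ring is pushed more than 30 mm (distance of grey_ring from where it was at the start of the episode above 0.03 m).
It fails at once if the black ring is pushed more than 30 mm (distance of black_ring from where it was at the start of the episode above 0.03 m).
It fails at once if the dressing stone is pushed more than 30 mm (distance of dressing_stone from where it was at the start of the episode above 0.03 m).
It also fails if it takes over 72 s, if anything falls off the work surface, if the arm or the gripper's body presses on something with over 40 N, if the wrist force passes 120 N, or if a joint passes its speed limit or range.

## Robot

A 6-joint arm with a two-finger parallel gripper is mounted at the origin on the work surface. World frame = base frame: x ahead of the robot, y to its left, z up, the work surface at z = 0. Lengths are in m, angles in rad, forces in N, time in s.
With the tool pointing down it reaches from about 0.375 to 0.975 m from the base axis. Payload 3.8 kg.
Tool frame: the origin (TCP) lies between the finger pads; the fingertips stand 8 mm ahead of it and the grasp point (between the pads) lies 11 mm behind it (tcp_to_tips is the distance from the TCP to the fingertips, in m); z points along the fingers, y is the line along which they close (so a half turn about z gives the same grasp; the last joint's range is limited). The gripper opens to 85 mm and grips with 20 to 120 N. Pads are 22 mm wide; open, the fingers measure 114 mm over their backs; the gripper's body (76 mm by 85 mm) begins 54 mm behind the grasp point. The pads swing forward as they close: fully open they stand 13 mm farther back than shut.
Start: joints at [1.26, 0.264, 1.604, -0, 1.274, -0.037], TCP at [0.183, 0.65, 0.239] pointing down, gripper open.
Joint ranges: [-2.63, 2.63], [-0.94, 2.18], [0.31, 2.57], [-1.31, 4.45], [0, 2.66], [-2.55, 2.55]. Speed limits (rad/s): [2.57, 2.57, 3.14, 3.14, 3.14, 3.14].

## Interface

Orientations are given as a rotation vector (axis times angle).
In Python, from workcell import * gives the robot as it stands.
- The arm moves only by the tool move_arm, never from a script. Its argument "series" is one flat list of numbers, 7 for each row, row after row: the finger opening in cm, from 0 to 8.54, then the shift along the tool's x, y, z in cm, then the turn, a rotation vector about the tool's x, y, z in degrees. A call has 1 to 5 rows; each row shifts and turns the commanded pose from where the row before left it, along the tool's axes as they then stand; what a row does not reach is not made up. A row lasts 1/8 s, in which the tool goes at most 62.5 mm and 10.7 degrees, less where a joint would pass 70% of its speed; a pose out of reach is approached as far as the arm can. A call is refused whole if a number of a shift passes 6.25 or a number of a turn 10.7, either way. A call with a gripper value outside its range is refused whole. The fingers move at their own pace and stop on an object; "grip_force" is the grip in N (left out, the last holds). Time passes only in rows, so rows that do not move let the fingers close. It gives the time, the measured TCP pose, the force, the opening and the grip force at its end, in the units of the state.
- read_state(): the state, without advancing time (a new reading comes with each control period).
- read_camera(name): name is "scene" or "top" or "wrist"; returns the picture (420x560x3 uint8, red, green, blue); there is no depth.
- calibration(name): a dict with "camera_matrix" (3x3 intrinsics, pixels), "k1" (the pictures are not rectified: a ray, as slopes to the right and down, at radius r is drawn at 1 + k1 r^2 times it, then the intrinsics apply), "rvec" (rotation vector, rad) and "tvec" (3), from world to camera coordinates, as OpenCV has them. Camera axes: x right, y down, z forward; pixel columns grow to the right and rows downward; lengths in m; the calibration is good to about 2 mm. A picture is of the moment at which its call begins: read the wrist's pose just before it. calibration takes no time and is no camera call; for the wrist camera it gives the pose at the moment of the call.
- finish_job(): hands the job in; it is judged then, once.
The state is a dict: "time": time; "q": joint angles; "joint_vel": joint speeds; "joint_torque": joint torques, N m; "tool_pos": TCP position; "tcp_rot": TCP orientation; "wrist_force": force on the tool from outside, world axes, zero at the start; "torque": the same for the moment, N m; "width": opening from 0.0 (shut) to 1.0 (fully open); "grip_force": force on a finger pad.
Only numpy, scipy, OpenCV 4.12 (cv2) and the standard library are available. Lean on these libraries where they do the work, as an engineer would, in place of code of your own. Each camera call takes 0.05 s, during which the arm holds its last target. There are 200 camera calls.

## Working session

There is one attempt and no reset: what is moved stays moved. The work goes in short steps, Python scripts to look and compute and a tool call to move; the robot and the scene stay as the last step left them, time stands still between calls to the robot, and variables do not carry over. Pictures are saved under pics/ and viewed, at most 10 in all, crops included, and the job is handed in when it is done.

Besides the shell and the picture viewer there is one more tool, called after "Emit:" in YAML: its name, and indented under it one key for each argument. move_arm: Moves the arm, as the interface text tells. Its arguments: {"type":"object","properties":{"series":{"type":"array"},"grip_force":{"type":"number"}},"required":["series"]}

```bash
mkdir -p pics; ls
cat > h.py <<'E'
import numpy as np, cv2
from scipy.spatial.transform import Rotation as R
from workcell import *
def cal(n):
    c=calibration(n); return np.array(c["camera_matrix"]),c["k1"],R.from_rotvec(np.ravel(c["rvec"])).as_matrix(),np.ravel(c["tvec"])
def ray(c,uv):
    K,k1,M,t=c
    p=cv2.undistortPoints(np.array(uv,float).reshape(-1,1,2),K,np.array([k1,0,0,0,0.])).reshape(-1,2)
    d=np.c_[p,np.ones(len(p))]@M; return -M.T@t,d
def plane(c,uv,z):
    o,d=ray(c,uv); return o+d*((z-o[2])/d[:,2])[:,None]
def tri(cs,uvs):
    A=0;b=0
    for c,uv in zip(cs,uvs):
        o,d=ray(c,uv); d=d[0]/np.linalg.norm(d[0]); P=np.eye(3)-np.outer(d,d); A=A+P;b=b+P@o
    return np.linalg.solve(A,b)
def proj(c,X):
    K,k1,M,t=c
    return cv2.projectPoints(np.array(X,float).reshape(-1,1,3),cv2.Rodrigues(M)[0],t,K,np.array([k1,0,0,0,0.]))[0].reshape(-1,2)
E
python3 - <<'E'
from h import *
for n in("scene","top"):
    im=read_camera(n); cv2.imwrite(f"pics/{n}0.png",im[...,::-1]); o=cal(n); print(n,-o[2].T@o[3], o[2][2], o[0][0,0],o[1])
print(read_state())
E
```

```text
pics
scene [0.8540372  0.39621619 0.78325668] [-0.38045836 -0.45849996 -0.80313711] 447.00249126054456 -0.14499856390708382
top [0.43492454 0.00136894 1.04287579] [ 0.12351664  0.02890472 -0.99192145] 407.4890368649908 0.015472366819410674
{'time': 0.1, 'q': array([ 1.26012563e+00,  2.64691120e-01,  1.60526015e+00, -4.23400207e-06,
        1.27370866e+00, -3.68980338e-02]), 'joint_vel': array([ 0.00127629, -0.00205562, -0.0046645 , -0.00053272, -0.00063923,
        0.00054399]), 'joint_torque': array([ 1.90278522e-03, -5.16699994e+01, -3.68591380e+01, -4.80451297e-05,
        6.15867626e-03,  3.53964504e-05]), 'tool_pos': array([0.18229745, 0.64923462, 0.23806528]), 'tcp_rot': array([-0.42864895, -3.1118537 ,  0.00319911]), 'wrist_force': array([-0.26513032, -0.28110512, -0.63348144]), 'torque': array([ 0.02676185, -0.02007167, -0.00257212]), 'grip_force': 0.0, 'width': 0.9994107355052676}
```

View pics/top0.png

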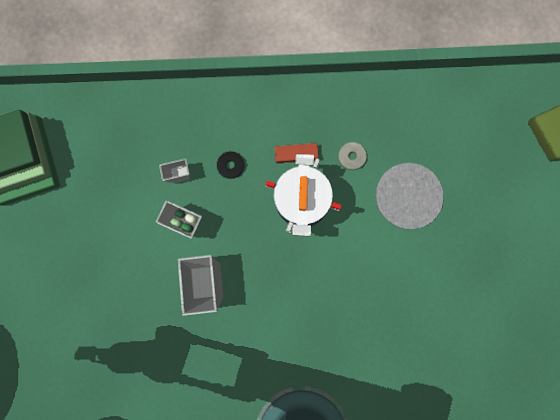

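View pics/scene0.png

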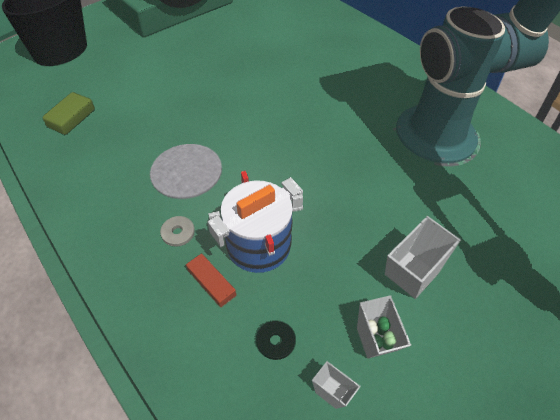

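The top view shows the drum with its white lid at about (303,195) and the orange knob at (303,193). The pad is at (409,196), and the middle scoop with pebbles is at (179,219), next to a smaller scoop (174,170) and a larger one (198,286). The scene view shows the knob at (256,201), the drum below it, the pad at (186,170) and the middle scoop at (383,325).

```bash
cat > m1.py <<'E'
from h import *
ims={n:cv2.imread(f"pics/{n}0.png") for n in("scene","top")}; C={n:cal(n) for n in ims}
def big(m,c):
    cs=cv2.findContours(m.astype(np.uint8),cv2.RETR_EXTERNAL,cv2.CHAIN_APPROX_NONE)[0]
    cs=[k for k in cs if cv2.contourArea(k)>30]
    return min(cs,key=lambda k:np.hypot(*(np.array(cv2.minAreaRect(k)[0])-c)))
hsv={n:cv2.cvtColor(i,cv2.COLOR_BGR2HSV) for n,i in ims.items()}
org=lambda h:(h[...,0]>5)&(h[...,0]<18)&(h[...,1]>150)&(h[...,2]>150)
gry=lambda h:(h[...,1]<70)&(h[...,2]>80)
for n,kc,pc,sc in(("top",(303,193),(409,196),(179,219)),("scene",(256,201),(186,170),(383,325))):
    h=hsv[n]; k=big(org(h),kc); print(n,"knob",cv2.minAreaRect(k))
    p=big(gry(h),pc); e=cv2.fitEllipse(p); q=plane(C[n],p.reshape(-1,2),.006)[:,:2].astype(np.float32); print("pad",e,"world",cv2.minEnclosingCircle(q), cv2.fitEllipse(q))
    g=((h[...,1]<90)&(h[...,2]>60)); s=big(g,sc); b=cv2.boxPoints(cv2.minAreaRect(s)); ap=cv2.approxPolyDP(cv2.convexHull(s),4,True).reshape(-1,2); print("scoop",ap.tolist(),b.tolist())
    print("scoop z.075",plane(C[n],ap,.075).round(3).tolist())
    kp=plane(C[n],k.reshape(-1,2),.164)[:,:2].astype(np.float32); print("knob world @.164",cv2.minAreaRect(kp))
    w=big((h[...,1]<60)&(h[...,2]>190),kc); 
    wp=plane(C[n],w.reshape(-1,2),.128)[:,:2].astype(np.float32); print("lid",cv2.fitEllipse(wp),cv2.minEnclosingCircle(wp))
a=tri([C["top"],C["scene"]],[(303,193),(256,200)]); print("knob tri",a)
for n in ims:
    x0,y0=((140,130) if n=="top" else (300,270)); cv2.imwrite(f"pics/c{n}.png",cv2.resize(ims[n][y0:y0+120,x0:x0+(230 if n=="top" else 140)],None,fx=3.4,fy=3.4,interpolation=2))
E
python3 m1.py
```

```text
top knob ((302.85797119140625, 192.97708129882812), (7.281071662902832, 32.1580696105957), 2.045408248901367)
pad ((409.1187744140625, 195.5177764892578), (65.41546630859375, 68.01528930664062), 115.64646911621094) world ((0.5746665000915527, -0.29114773869514465), 0.08622585237026215) ((0.5744089484214783, -0.291334331035614), (0.1690569370985031, 0.16951337456703186), 28.88176918029785)
scoop [[165, 200], [201, 215], [191, 238], [155, 222]] [[154.29898071289062, 222.57733154296875], [164.97940063476562, 198.54638671875], [202.74227905273438, 215.32989501953125], [192.06185913085938, 239.36083984375]]
scoop z.075 [[0.572, 0.312, 0.075], [0.533, 0.225, 0.075], [0.479, 0.249, 0.075], [0.519, 0.336, 0.075]]
knob world @.164 ((0.5654699802398682, -0.01873127929866314), (0.015804041177034378, 0.07078017294406891), 86.00701141357422)
lid ((0.5671895146369934, -0.01891496032476425), (0.12281984090805054, 0.1643753945827484), 85.90342712402344) ((0.5683338642120361, -0.019595123827457428), 0.09376195818185806)
scene knob ((256.4465026855469, 201.10011291503906), (16.653675079345703, 41.4295
[... 354 characters left out ...]
58], [354, 350], [340, 311], [347, 303]] [[338.00006103515625, 306.0000305175781], [392.300048828125, 287.9000549316406], [411.60003662109375, 345.8000183105469], [357.300048828125, 363.8999938964844]]
scoop z.075 [[0.479, 0.253, 0.075], [0.521, 0.338, 0.075], [0.593, 0.306, 0.075], [0.6, 0.282, 0.075], [0.57, 0.217, 0.075], [0.55, 0.214, 0.075]]
knob world @.164 ((0.5763890743255615, -0.005926420912146568), (0.03510330617427826, 0.08047306537628174), 86.2950439453125)
lid ((0.5740883946418762, -0.018206322565674782), (0.12645956873893738, 0.14887705445289612), 80.07561492919922) ((0.5790786147117615, -0.021754050627350807), 0.08069314807653427)
knob tri [ 0.56760045 -0.0192524   0.14697582]
```

View pics/ctop.png

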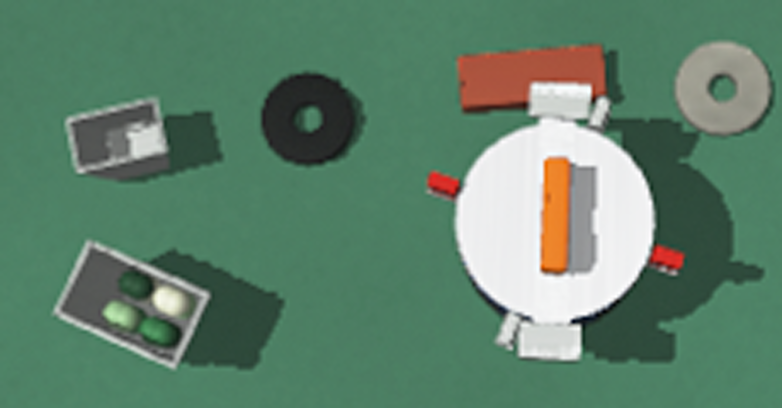

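The enlarged crop shows the middle scoop lying with its long side running to the lower right, the pebbles heaped at the end nearer the drum. The hooks are at (560,100) and (550,342), the stops at (443,184) and (667,259), and the knob lines up with the hooks.

```bash
cat >> h.py <<'E'
def rows(p,n,turn=(0,0,0),start=None,w=8.54,bend=None):
    """n rows from the present pose to position p (world), turning by the world rotvec `turn` (deg); prints tool-axis rows"""
    s=read_state(); x=np.array(s["tool_pos"]); M=R.from_rotvec(s["tcp_rot"])
    if start is not None: x,M=start
    x=np.array(x); p=np.array(p,float); step=R.from_rotvec(np.array(turn,float)/n,degrees=True); dx=(p-x)/n
    out=[]
    for i in range(n):
        sh=M.inv().apply(dx)*100; tr=(M.inv()*step*M).as_rotvec(degrees=True)
        out.append(np.r_[w,sh,tr].round(2)); M=step*M
    for i in range(0,n,5): print(",  ".join(",".join(f"{v:g}" for v in r) for r in out[i:i+5]),"\n")
    return p,M
E
python3 - <<'E'
from h import *
s=read_state();M=R.from_rotvec(s["tcp_rot"]).as_matrix();print(M.round(3))
ang=np.degrees(np.arctan2(M[1,0],M[0,0]));print(ang)
rows((.56,-.019,.25),17,(0,0,-(ang+4)))
im=read_camera("wrist");cv2.imwrite("pics/w0.png",im[...,::-1]);c=cal("wrist");print("camera in tool",M.T@(-c[2].T@c[3]-s["tool_pos"]),(c[2]@M).round(2),c[0][0,0])
E
```

```text
[[-0.963  0.27  -0.001]
 [ 0.27   0.963 -0.002]
 [ 0.    -0.002 -1.   ]]
164.31404873111399
8.54,-3.2,-3.18,-0.06,-0,0.02,9.9,  8.54,-3.7,-2.59,-0.07,-0,0.02,9.9,  8.54,-4.09,-1.91,-0.07,-0,0.02,9.9,  8.54,-4.36,-1.18,-0.07,-0,0.02,9.9,  8.54,-4.5,-0.41,-0.07,-0,0.02,9.9 

8.54,-4.5,0.37,-0.07,-0,0.02,9.9,  8.54,-4.37,1.14,-0.07,-0,0.02,9.9,  8.54,-4.11,1.87,-0.07,-0,0.02,9.9,  8.54,-3.73,2.55,-0.08,-0,0.02,9.9,  8.54,-3.23,3.15,-0.08,-0,0.02,9.9 

8.54,-2.64,3.66,-0.08,-0,0.02,9.9,  8.54,-1.97,4.06,-0.08,-0,0.02,9.9,  8.54,-1.25,4.34,-0.08,-0,0.02,9.9,  8.54,-0.48,4.49,-0.08,-0,0.02,9.9,  8.54,0.3,4.51,-0.08,-0,0.02,9.9 

8.54,1.07,4.39,-0.08,-0,0.02,9.9,  8.54,1.81,4.14,-0.08,-0,0.02,9.9 

camera in tool [ 0.07797965 -0.00017464 -0.13476225] [[ 0.    1.   -0.  ]
 [-0.95  0.   -0.31]
 [-0.31  0.    0.95]] 294.8605010639561
```

Emit:
move_arm:
  series: [8.54,-3.2,-3.2,0,0,0,9.9,8.54,-3.7,-2.6,0,0,0,9.9,8.54,-4.1,-1.9,0,0,0,9.9,8.54,-4.4,-1.2,0,0,0,9.9,8.54,-4.5,-0.4,0,0,0,9.9]
  grip_force: 60

```text
time: 0.78
tool_pos: [0.2943, 0.4511, 0.239]
tcp_rot: [1.699, 2.642, -0.001]
wrist_force: [0.3, 0.2, 0.5]
width: 1.0
grip_force: 0.0
```

Emit:
move_arm:
  series: [8.54,-4.5,0.4,0,0,0,9.9,8.54,-4.4,1.1,-0.1,0,0,9.9,8.54,-4.1,1.9,-0.1,0,0,9.9,8.54,-3.7,2.5,-0.1,0,0,9.9,8.54,-3.2,3.1,-0.1,0,0,9.9]

```text
time: 1.4
tool_pos: [0.4047, 0.2554, 0.2431]
tcp_rot: [2.65, 1.688, -0.0]
wrist_force: [0.6, -0.7, 0.4]
width: 1.004
grip_force: 0.0
```

Emit:
move_arm:
  series: [8.54,-2.6,3.7,-0.1,0,0,9.9,8.54,-2.0,4.1,-0.1,0,0,9.9,8.54,-1.2,4.3,-0.1,0,0,9.9,8.54,-0.5,4.5,-0.1,0,0,9.9,8.54,0.3,4.5,-0.1,0,0,9.9]

```text
time: 2.02
tool_pos: [0.5165, 0.0591, 0.2481]
tcp_rot: [-3.113, -0.423, 0.0]
wrist_force: [-0.1, -0.0, -0.4]
width: 1.0
grip_force: 0.0
```

Emit:
move_arm:
  series: [8.54,1.1,4.4,-0.1,0,0,9.9,8.54,1.8,4.1,-0.1,0,0,9.9,8.54,0,0,0,0,0,0]

```text
time: 2.4
tool_pos: [0.5618, -0.0203, 0.2499]
tcp_rot: [3.139, -0.116, -0.0]
wrist_force: [0.3, -0.5, 0.2]
width: 0.999
grip_force: 0.0
```

```bash
cat > kn.py <<'E'
from h import *
import sys
s=read_state(); c=cal("wrist"); im=read_camera("wrist")[...,::-1].copy(); cv2.imwrite(f"pics/{sys.argv[1]}.png",im)
M=R.from_rotvec(s["tcp_rot"]).as_matrix(); print("t",s["time"],"tcp",s["tool_pos"].round(4),"z",M[:,2].round(3),"yaw",np.degrees(np.arctan2(M[1,0],M[0,0])),"q",s["q"].round(2))
h=cv2.cvtColor(im,cv2.COLOR_BGR2HSV); m=(h[...,0]>5)&(h[...,0]<18)&(h[...,1]>150)&(h[...,2]>100)
k=max(cv2.findContours(m.astype(np.uint8),0,1)[0],key=cv2.contourArea); q=plane(c,k.reshape(-1,2),.164)[:,:2].astype(np.float32)
print(cv2.minAreaRect(k),"world",cv2.minAreaRect(q))
E
python3 kn.py w1
```

```text
t 2.4 tcp [ 0.5618 -0.0203  0.2499] z [-0.    -0.001 -1.   ] yaw -4.2168436702694185 q [-0.08  0.04  1.84 -0.    1.26  1.56]
((270.4999694824219, 206.49996948242188), (90.99998474121094, 20.999996185302734), 90.0) world ((0.5718441009521484, -0.018308226019144058), (0.01603216491639614, 0.0748632401227951), 86.2639389038086)
```

View pics/w1.png

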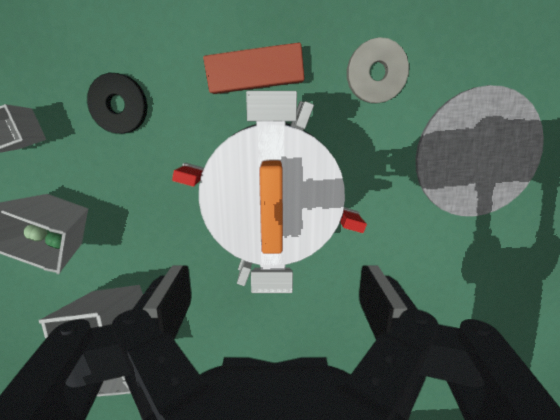

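The wrist view shows the knob upright at (271,206), centred between the open fingers and parallel to them. The hook tabs at (271,105) and (271,281) put the drum's centre at about x = 271, and the stops are at (186,176) and (354,222).

Run:
```python
from h import *
c=cal("wrist");t=cal("top")
print("knob",tri([c,t],[(270.5,206.5),(302.9,193)]))
hk=plane(c,[(271,106),(271,282)],.136);print("hooks wrist",hk,hk.mean(0))
f=lambda p:(140+p[0]/3.4,130+p[1]/3.4)
hk=plane(t,[f((560,100)),f((550,342))],.136);print("hooks top",hk,hk.mean(0))
# lid circle from white mask after opening
im=cv2.imread("pics/w1.png");h=cv2.cvtColor(im,cv2.COLOR_BGR2HSV)
m=((h[...,1]<60)&(h[...,2]>200)).astype(np.uint8);m=cv2.morphologyEx(m,cv2.MORPH_CLOSE,np.ones((45,45)));m=cv2.morphologyEx(m,cv2.MORPH_OPEN,cv2.getStructuringElement(2,(70,70)))
k=max(cv2.findContours(m,0,1)[0],key=cv2.contourArea);q=plane(c,k.reshape(-1,2),.128)[:,:2].astype(np.float32);print("lid",cv2.fitEllipse(q))
rows((.569,-.019,.144),3)
```

```text
knob [ 0.56778241 -0.01761641  0.14831333]
hooks wrist [[ 0.64792189 -0.02217504  0.136     ]
 [ 0.48818181 -0.01047285  0.136     ]] [ 0.56805185 -0.01632395  0.136     ]
hooks top [[ 0.64626058 -0.02609528  0.136     ]
 [ 0.48513671 -0.0141028   0.136     ]] [ 0.56569865 -0.02009904  0.136     ]
lid ((0.5678373575210571, -0.01658201776444912), (0.12870758771896362, 0.13184398412704468), 88.09276580810547)
8.54,0.27,-0.01,3.52,0,0,0,  8.54,0.27,-0.01,3.52,0,0,0,  8.54,0.27,-0.01,3.52,0,0,0
```

Emit:
move_arm:
  series: [8.54,0.2,-0.1,3.5,0,0,0,8.54,0.2,-0.1,3.5,0,0,0,8.54,0.2,-0.1,3.6,0,0,0,8.54,0,0,0,0,0,0,1.0,0,0,0,0,0,0]
  grip_force: 60

```text
time: 3.08
tool_pos: [0.5674, -0.0145, 0.1455]
tcp_rot: [-3.14, 0.107, -0.002]
wrist_force: [0.4, -0.0, -0.1]
width: 0.819
grip_force: 0.0
```

Emit:
move_arm:
  series: [1.0,0,0,0,0,0,0,1.0,0,0,0,0,0,0,1.0,0,0,0,0,0,0,1.0,0,0,0,0,0,0]

```text
time: 3.58
tool_pos: [0.5681, -0.0154, 0.1458]
tcp_rot: [3.139, -0.109, 0.004]
wrist_force: [-1.0, -2.0, 5.4]
width: 0.199
grip_force: 59.6
```

Emit:
move_arm:
  series: [1.0,0,0,0,0,0,-6,1.0,0,0,0,0,0,-6,1.0,0,0,0,0,0,-6,1.0,0,0,0,0,0,-6,1.0,0,0,0,0,0,-6]

```text
time: 4.2
tool_pos: [0.5684, -0.0156, 0.1458]
tcp_rot: [3.059, 0.71, 0.005]
wrist_force: [0.4, -1.5, 5.2]
width: 0.196
grip_force: 59.6
```

Emit:
move_arm:
  series: [1.0,0,0,0,0,0,-6,1.0,0,0,0,0,0,-6,1.0,0,0,0,0,0,-6,1.0,0,0,0,0,0,-4,1.0,0,0,0,0,0,0]

```text
time: 4.82
tool_pos: [0.5691, -0.016, 0.1458]
tcp_rot: [2.868, 1.275, 0.006]
wrist_force: [3.9, -2.7, 4.8]
width: 0.2
grip_force: 59.6
```

```bash
python3 kn.py w2; python3 -c "
from h import *
print(read_state()['torque'])"
```

```text
t 4.825 tcp [ 0.5691 -0.016   0.1458] z [ 0.005 -0.001 -1.   ] yaw 47.953837423846096 q [-0.07  0.14  1.93 -0.    1.06  0.66]
((274.5, 277.0), (154.0, 39.0), 90.0) world ((0.5738954544067383, -0.01189020648598671), (0.07968475669622421, 0.017373444512486458), 47.87544631958008)
[-0.39387846 -0.48009402 -0.04956231]
```

Emit:
move_arm:
  series: [1.0,0,0,-0.5,0,0,0,1.0,0,0,-0.8,0,0,0,1.0,0,0,-1.5,0,0,0,1.0,0,0,-3,0,0,0,1.0,0,0,-3.2,0,0,0]

```text
time: 5.5
tool_pos: [0.5656, -0.0146, 0.235]
tcp_rot: [-2.868, -1.277, 0.005]
wrist_force: [0.6, 0.2, -1.3]
width: 0.196
grip_force: 59.5
```

Run:
```python
from h import *
s=read_state(); print(s["wrist_force"],s["tool_pos"],s["width"])
p=np.array(s["tool_pos"]);off=np.array([.5680,-.0175])-[.5691,-.016]
c=cal("wrist");im=read_camera("scene")[...,::-1];cv2.imwrite("pics/s2.png",im)
a=rows((.576+.001,-.290+.0015,.235),6,w=1); print(); rows((.577,-.2885,.043),5,start=a,w=1)
```

```text
[ 0.60737391  0.21064959 -1.30261258] [ 0.56555873 -0.01458097  0.23502688] 0.1959727999146288
1,-3.3,3.16,0.1,0,0,0,  1,-3.3,3.16,0.1,0,0,0,  1,-3.3,3.16,0.1,0,0,0,  1,-3.3,3.16,0.1,0,0,0,  1,-3.3,3.16,0.1,0,0,0 

1,-3.3,3.16,0.1,0,0,0 


1,-0.01,-0.01,3.84,0,0,0,  1,-0.01,-0.01,3.84,0,0,0,  1,-0.01,-0.01,3.84,0,0,0,  1,-0.01,-0.01,3.84,0,0,0,  1,-0.01,-0.01,3.84,0,0,0
```

View pics/s2.png

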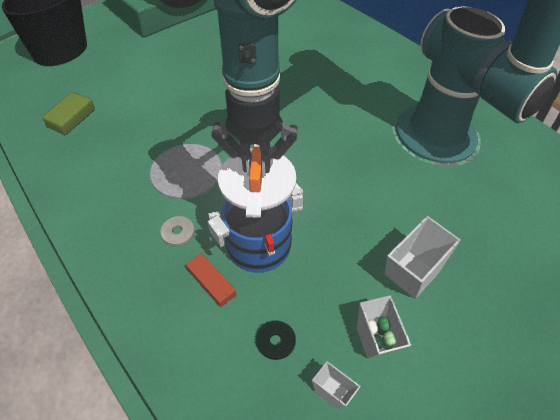

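The lid is clear of the drum and level in the gripper at (258,180), and the drum's mouth is open below it at (257,215).

Emit:
move_arm:
  series: [1.0,-3.3,3.2,0,0,0,0,1.0,-3.3,3.2,0,0,0,0,1.0,-3.3,3.2,0,0,0,0,1.0,-3.3,3.1,0,0,0,0,1.0,-3.3,3.1,0,0,0,0]

```text
time: 6.18
tool_pos: [0.5733, -0.2441, 0.234]
tcp_rot: [-2.868, -1.277, 0.001]
wrist_force: [0.5, 0.1, -1.7]
width: 0.196
grip_force: 59.6
```

Emit:
move_arm:
  series: [1.0,-3.3,3.1,0,0,0,0,1.0,0,0,5,0,0,0,1.0,0,0,5,0,0,0,1.0,0,0,4,0,0,0,1.0,0,0,2,0,0,0]

```text
time: 6.8
tool_pos: [0.5727, -0.2872, 0.0709]
tcp_rot: [-2.865, -1.276, 0.006]
wrist_force: [0.2, -0.5, -1.4]
width: 0.202
grip_force: 59.6
```

Emit:
move_arm:
  series: [1.0,0,0,1.5,0,0,0,1.0,0,0,1,0,0,0,1.0,0,0,0.5,0,0,0,1.0,0,0,0,0,0,0]

```text
time: 7.3
tool_pos: [0.5756, -0.2889, 0.0449]
tcp_rot: [2.869, 1.278, 0.001]
wrist_force: [-0.5, 0.2, -1.7]
width: 0.197
grip_force: 59.6
```

Emit:
move_arm:
  series: [1.0,0,0,0.2,0,0,0,1.0,0,0,0.1,0,0,0,1.0,0,0,0,0,0,0]

```text
time: 7.68
tool_pos: [0.5755, -0.289, 0.0418]
tcp_rot: [2.869, 1.278, 0.001]
wrist_force: [-0.6, -0.6, 0.0]
width: 0.2
grip_force: 59.9
```

Emit:
move_arm:
  series: [1.0,0,0,0.05,0,0,0,5.0,0,0,0,0,0,0,5.0,0,0,0,0,0,0,5.0,0,0,0,0,0,0,5.0,0,0,0,0,0,0]

```text
time: 8.3
tool_pos: [0.5751, -0.2887, 0.0407]
tcp_rot: [-2.87, -1.278, 0.0]
wrist_force: [0.1, -0.1, 0.5]
width: 0.589
grip_force: 0.0
```

Emit:
move_arm:
  series: [5.0,0,0,-3,0,0,0,5.0,0,0,-5,0,0,0,5.0,0,0,-6,0,0,0,5.0,0,0,-6,0,0,0,5.0,0,0,0,0,0,0]

```text
time: 8.93
tool_pos: [0.5788, -0.2907, 0.2489]
tcp_rot: [2.86, 1.274, 0.013]
wrist_force: [0.3, -0.9, -0.4]
width: 0.59
grip_force: 0.0
```

```bash
sed -i 's/,.164)/,float(sys.argv[2]) if len(sys.argv)>2 else .164)/' kn.py; python3 kn.py w3 .060
```

```text
t 8.925 tcp [ 0.5788 -0.2907  0.2489] z [ 0.012 -0.007 -1.   ] yaw 48.013307263533726 q [-0.5   0.2   1.67  0.    1.26  0.23]
((269.5, 186.5), (63.0, 13.0), 90.0) world ((0.5784856677055359, -0.2870483100414276), (0.07263259589672089, 0.014844536781311035), 48.19054412841797)
```

View pics/w3.png

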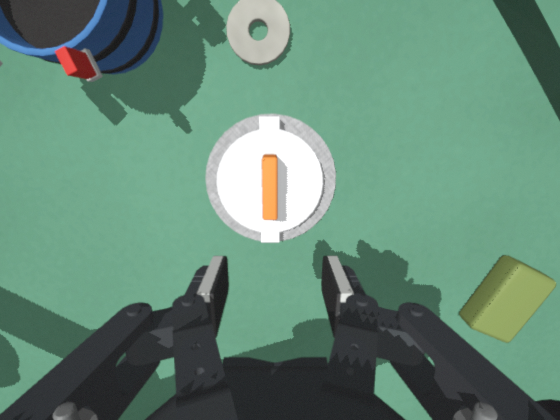

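The lid lies flat on the felt pad, knob up, at (270,178), with an even ring of grey around it, and it is released.

```bash
cat >> h.py <<'E'
def pose(uang,lean):
    """tool rotation: lean deg, tool z = u sin - z cos; tool y = z x u (deg)"""
    a=np.radians(uang);l=np.radians(lean);u=np.array([np.cos(a),np.sin(a),0]);z=np.array([0,0,1.])
    tz=u*np.sin(l)-z*np.cos(l);ty=np.cross(z,u);return R.from_matrix(np.c_[np.cross(ty,tz),ty,tz]),u,tz
def go(p,Rt,n,**k):
    M=k["start"][1] if k.get("start") else R.from_rotvec(read_state()["tcp_rot"])
    d=(Rt*M.inv()).as_rotvec(degrees=True); print("turn",np.linalg.norm(d).round(1)); return rows(p,n,d,**k)
E
python3 - <<'E'
from h import *
t=cal("top");print("others",plane(t,[(187,178),(162,180),(187,162),(180,258),(213,257)],.06).round(3).tolist())
g=np.array([.526,.2805,.06]);Rt,u,tz=pose(-114,35);tcp=g+.011*tz;print("tcp",tcp)
pre=tcp-.12*tz;print("pre",pre)
s=read_state();go(pre,Rt,13)
E
```

```text
others [[0.627, 0.263, 0.06], [0.624, 0.325, 0.06], [0.667, 0.263, 0.06], [0.432, 0.28, 0.06], [0.432, 0.2, 0.06]]
tcp [0.52343376 0.27473613 0.05098933]
pre [0.55142911 0.33761471 0.14928757]
turn 39.3
8.54,3.45,-3.38,0.72,-0.39,-2.67,-1.35,  8.54,3.56,-3.3,0.53,-0.39,-2.67,-1.35,  8.54,3.66,-3.22,0.34,-0.39,-2.67,-1.35,  8.54,3.75,-3.13,0.15,-0.39,-2.67,-1.35,  8.54,3.82,-3.04,-0.05,-0.39,-2.67,-1.35 

8.54,3.88,-2.95,-0.25,-0.39,-2.67,-1.35,  8.54,3.94,-2.86,-0.45,-0.39,-2.67,-1.35,  8.54,3.98,-2.76,-0.66,-0.39,-2.67,-1.35,  8.54,4.01,-2.66,-0.86,-0.39,-2.67,-1.35,  8.54,4.02,-2.56,-1.07,-0.39,-2.67,-1.35 

8.54,4.03,-2.46,-1.27,-0.39,-2.67,-1.35,  8.54,4.02,-2.35,-1.48,-0.39,-2.67,-1.35,  8.54,4,-2.25,-1.68,-0.39,-2.67,-1.35
```

Emit:
move_arm:
  series: [8.54,3.4,-3.4,0,-0.4,-2.7,-1.3,8.54,3.6,-3.3,-0.2,-0.4,-2.7,-1.3,8.54,3.7,-3.2,-0.4,-0.4,-2.7,-1.3,8.54,3.7,-3.1,-0.5,-0.4,-2.7,-1.4,8.54,3.8,-3.0,-0.7,-0.4,-2.7,-1.4]

```text
time: 9.6
tool_pos: [0.5659, -0.0439, 0.237]
tcp_rot: [2.663, 1.38, -0.309]
wrist_force: [0.5, -1.0, -0.7]
width: 1.001
grip_force: 0.0
```

Emit:
move_arm:
  series: [8.54,3.9,-3.0,-0.2,-0.4,-2.7,-1.3,8.54,3.9,-2.9,-0.4,-0.4,-2.7,-1.3,8.54,4.0,-2.8,-0.7,-0.4,-2.7,-1.3,8.54,4.0,-2.7,-0.9,-0.4,-2.7,-1.4,8.54,4.0,-2.6,-1.1,-0.4,-2.7,-1.4]

```text
time: 10.22
tool_pos: [0.5547, 0.198, 0.2002]
tcp_rot: [2.427, 1.452, -0.586]
wrist_force: [1.1, 0.1, 0.9]
width: 1.002
grip_force: 0.0
```

Emit:
move_arm:
  series: [8.54,4.0,-2.5,-1.3,-0.4,-2.7,-1.3,8.54,4.0,-2.3,-1.5,-0.4,-2.7,-1.3,8.54,4.0,-2.2,-1.7,-0.4,-2.7,-1.3,8.54,0,0,0,0,0,0]

```text
time: 10.72
tool_pos: [0.5483, 0.3442, 0.1754]
tcp_rot: [2.274, 1.484, -0.74]
wrist_force: [-0.1, -1.2, 0.1]
width: 0.998
grip_force: 0.0
```

```bash
cat > sc.py <<'E'
from h import *
import sys
s=read_state(); c=cal("wrist"); im=read_camera("wrist")[...,::-1].copy(); cv2.imwrite(f"pics/{sys.argv[1]}.png",im)
M=R.from_rotvec(s["tcp_rot"]).as_matrix(); print("t",s["time"],"tcp",s["tool_pos"].round(4),"\n",M.round(3),"q",s["q"].round(3))
print("expected scoop corners px",proj(c,[(.572,.312,.075),(.533,.225,.075),(.479,.249,.075),(.519,.336,.075)]).round(0).tolist())
E
python3 sc.py w4
```

```text
t 10.725 tcp [0.5483 0.3442 0.1754] 
 [[ 0.324  0.914 -0.244]
 [ 0.745 -0.406 -0.53 ]
 [-0.583 -0.01  -0.812]] q [ 0.663  0.62   1.343 -0.275  1.741  1.109]
expected scoop corners px [[319.0, 166.0], [308.0, 232.0], [251.0, 231.0], [244.0, 164.0]]
```

View pics/w4.png

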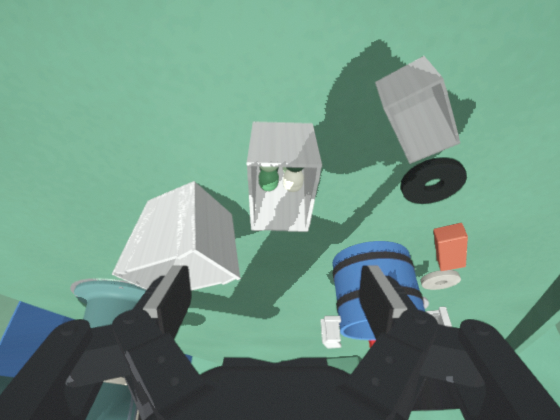

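The wrist view shows the middle scoop upright and square to the fingers, its rim corners at about (248,164), (321,166), (308,230) and (250,230). These fit the predicted pixels within 4 px.

Run:
```python
from h import *
s=read_state();c=cal("wrist");t=cal("top")
W=[(248,164),(321,166),(308,230),(250,230)];T=[(155,222),(165,200),(201,215),(191,238)]
P=np.array([tri([c,t],[a,b]) for a,b in zip(W,T)]);print(P.round(3).tolist(),P.mean(0))
P=plane(c,W,.075);print(P.round(3).tolist(),P.mean(0)); d=(P[3]+P[2]-P[0]-P[1]);print("uang",np.degrees(np.arctan2(d[1],d[0])))
q=s["q"];M=R.from_rotvec(s["tcp_rot"])
def wr(M,q1,f): return ((R.from_euler("z",q1)*R.from_euler("y",f)).inv()*M).as_euler("ZYZ")
print(q,wr(M,q[0],q[1]+q[2]))
for ua in(-114,-100,-90,-80,-60):
  for th in(0,50,100):
    for f in (1.8,2.2): print(ua,th,f,wr(pose(ua,35-th)[0],-.05,f).round(2))
g=np.array([.526,.2805,.06])
```

```text
[[0.521, 0.335, 0.077], [0.573, 0.311, 0.078], [0.534, 0.225, 0.076], [0.479, 0.249, 0.076]] [0.52670807 0.27974361 0.0767184 ]
[[0.522, 0.332, 0.075], [0.574, 0.307, 0.075], [0.534, 0.223, 0.075], [0.479, 0.247, 0.075]] [0.52722064 0.27748927 0.075     ]
uang -115.9503266582489
[ 0.66035468  0.61685724  1.34381692 -0.276441    1.74133419  1.10878813] [-0.276441    1.74133419  2.67958446]
-114 0 1.8 [-0.56  1.59  2.  ]
-114 0 2.2 [-0.6   1.25  2.22]
-114 50 1.8 [0.26 1.26 1.87]
-114 50 2.2 [0.32 0.87 1.74]
-114 100 1.8 [1.19 1.14 1.51]
-114 100 2.2 [1.4  1.03 1.07]
-100 0 1.8 [-0.61  1.45  1.8 ]
-100 0 2.2 [-0.68  1.13  2.05]
-100 50 1.8 [0.27 1.32 1.63]
-100 50 2.2 [0.33 0.93 1.5 ]
-100 100 1.8 [1.17 1.36 1.41]
-100 100 2.2 [1.27 1.22 1.02]
-90 0 1.8 [-0.63  1.36  1.66]
-90 0 2.2 [-0.73  1.04  1.93]
-90 50 1.8 [0.27 1.36 1.46]
-90 50 2.2 [0.32 0.98 1.34]
-90 100 1.8 [1.13 1.52 1.34]
-90 100 2.2 [1.18 1.36 0.97]
-80 0 1.8 [-0.63  1.26  1.52]
-80 0 2.2 [-0.76  0.95  1.81]
-80 50 1.8 [0.26 1.41 1.3 ]
-80 50 2.2 [0.3  1.02 1.18]
-80 100 1.8 [1.09 1.67 1.27]
-80 100 2.2 [1.09 1.49 0.91]
-60 0 1.8 [-0.59  1.06  1.22]
-60 0 2.2 [-0.79  0.75  1.54]
-60 50 1.8 [0.22 1.49 0.96]
-60 50 2.2 [0.25 1.1  0.87]
-60 100 1.8 [0.97 1.96 1.09]
-60 100 2.2 [0.88 1.72 0.76]
```

Run:
```python
from h import *
Rt,u,tz=pose(-115,35);g=np.array([.5268,.279,.06]);tcp=g+.011*tz
a=go(tcp-.06*tz,Rt,2); go(tcp,Rt,3,start=a)
```

```text
turn 1.3
8.54,0.66,0.33,4.25,0.09,0.33,0.53,  8.54,0.64,0.33,4.25,0.09,0.33,0.53 

turn 0.0
8.54,0,0,2,0,0,0,  8.54,0,0,2,0,0,0,  8.54,0,0,2,0,0,0
```

Emit:
move_arm:
  series: [8.54,0.7,0.3,4.2,0.1,0.3,0.5,8.54,0.6,0.3,4.2,0.1,0.3,0.5,8.54,0,0,2,0,0,0,8.54,0,0,2,0,0,0,8.54,0,0,0,0,0,0]

```text
time: 11.4
tool_pos: [0.5301, 0.2827, 0.0716]
tcp_rot: [2.301, 1.46, -0.721]
wrist_force: [-0.1, 0.3, 0.3]
width: 1.001
grip_force: 0.0
```

Run:
```python
from h import *
s=read_state();print(s["wrist_force"])
Rt,u,tz=pose(-115,35);g=np.array([.5268,.279,.06]);tcp=g+.011*tz; print(s["tool_pos"],tcp); go(tcp,Rt,1)
```

```text
[-0.13459884  0.31659348  0.2956871 ]
[0.530089   0.28268168 0.0716425 ] [0.52413356 0.2732818  0.05098933]
turn 0.3
8.54,0.27,-0.14,2.33,-0.06,-0.16,-0.19
```

Emit:
move_arm:
  series: [8.54,0.3,-0.1,2.3,0,0,0,8.54,0,0,0,0,0,0,5.0,0,0,0,0,0,0,5.0,0,0,0,0,0,0,5.0,0,0,0,0,0,0]
  grip_force: 60

```text
time: 12.02
tool_pos: [0.5263, 0.2763, 0.0533]
tcp_rot: [2.302, 1.462, -0.714]
wrist_force: [-0.7, 4.2, 5.4]
width: 0.672
grip_force: 65.4
```

Emit:
move_arm:
  series: [5.0,0,0,0,0,0,0,5.0,0,0,0,0,0,0]

```text
time: 12.28
tool_pos: [0.5263, 0.2763, 0.0533]
tcp_rot: [2.302, 1.462, -0.714]
wrist_force: [-0.2, 4.0, 6.0]
width: 0.671
grip_force: 65.4
```

Run:
```python
from h import *
s=read_state();print(s["wrist_force"],s["tool_pos"],s["width"]*85.4)
M=R.from_rotvec(s["tcp_rot"]);rows(s["tool_pos"]+[0,0,.14],4,w=5)
```

```text
[-0.23412358  3.98855266  5.97561738] [0.52631114 0.27629518 0.05329564] 57.316996375452405
5,-1.99,0.01,-2.88,0,-0,0,  5,-1.99,0.01,-2.88,0,0,0,  5,-1.99,0.01,-2.88,0,0,0,  5,-1.99,0.01,-2.88,0,0,0
```

Emit:
move_arm:
  series: [5.0,-0.6,0,-0.8,0,0,0,5.0,-1.4,0,-2.0,0,0,0,5.0,-2.0,0,-2.9,0,0,0,5.0,-2.3,0,-3.3,0,0,0,5.0,-2.3,0,-3.3,0,0,0]

```text
time: 12.9
tool_pos: [0.5249, 0.274, 0.204]
tcp_rot: [2.301, 1.46, -0.718]
wrist_force: [0.2, 0.6, -3.2]
width: 0.668
grip_force: 64.6
```

```bash
cat > pl.py <<'E'
from h import *
# scoop frame in the grasp: at grasp TCP=(.5263,.2763,.0533), scoop origin ~ g-(0,0,.06)
Rg,u0,tz0=pose(-115,35)
def tcp_for(uang,th,lipxy,lipz,lu=.048,lz=.075):
    """TCP pose such that the lip point (lu,lz in scoop) sits at lipxy,lipz when tipped th deg"""
    Rt,u,tz=pose(uang,35-th);t=np.radians(th);z=np.array([0,0,1.])
    zs=u*np.sin(t)+z*np.cos(t);us=u*np.cos(t)-z*np.sin(t)
    g=np.r_[lipxy,lipz]-us*lu-zs*(lz-.060)
    return g+.011*tz,Rt
E
python3 - <<'E'
from pl import *
s=read_state();print(s["wrist_force"],s["tool_pos"],s["width"]*85.4)
D=np.array([.568,-.0175])
# pour over drum: th=0 start with lip a bit past the near rim
Rt,u,_=pose(-90,35)
for th in(0,30,60,80,100,110):
    p,_r=tcp_for(-90,th,D+[0,.02],.155); print(th,p.round(3))
p,Rt=tcp_for(-90,0,D+[0,.030],.215); print(p); go(p,Rt,8,w=5)
E
```

```text
[ 0.18625798  0.56492265 -3.15823479] [0.52485393 0.27401967 0.20401432] 57.01851620835666
0 [0.568 0.044 0.131]
30 [0.568 0.051 0.155]
60 [0.568 0.044 0.179]
80 [0.568 0.033 0.192]
100 [0.568 0.019 0.2  ]
110 [0.568 0.011 0.202]
[0.568      0.05419066 0.19098933]
turn 25.2
5,-1.76,1.66,1.42,-1.78,-0.03,-2.59,  5,-1.83,1.53,1.47,-1.78,-0.03,-2.59,  5,-1.9,1.4,1.52,-1.78,-0.03,-2.59,  5,-1.96,1.26,1.56,-1.78,-0.03,-2.59,  5,-2.01,1.12,1.6,-1.78,-0.03,-2.59 

5,-2.06,0.98,1.63,-1.78,-0.03,-2.59,  5,-2.1,0.84,1.66,-1.78,-0.03,-2.59,  5,-2.13,0.69,1.69,-1.78,-0.03,-2.59
```

Run:
```python
from pl import *
D=np.array([.568,-.0175])
p,Rt=tcp_for(-90,0,D+[0,.030],.230); a=go(p,Rt,10,w=5)
for th,lz,n in((40,.195,5),):
    p,Rt=tcp_for(-90,th,D+[0,.022],lz); print("to",th); a=go(p,Rt,n,start=a,w=5)
```

```text
turn 25.2
5,-1.49,1.32,1.02,-1.43,-0.02,-2.07,  5,-1.54,1.24,1.05,-1.43,-0.02,-2.07,  5,-1.58,1.16,1.08,-1.43,-0.02,-2.07,  5,-1.62,1.08,1.11,-1.43,-0.02,-2.07,  5,-1.66,0.99,1.13,-1.43,-0.02,-2.07 

5,-1.69,0.9,1.16,-1.43,-0.02,-2.07,  5,-1.72,0.81,1.18,-1.43,-0.02,-2.07,  5,-1.75,0.72,1.2,-1.43,-0.02,-2.07,  5,-1.77,0.62,1.22,-1.43,-0.02,-2.07,  5,-1.8,0.53,1.23,-1.43,-0.02,-2.07 

to 40
turn 40.0
5,-0.01,-0,0.07,0,8,0,  5,-0.02,0,0.07,0,8,-0,  5,-0.03,0,0.06,0,8,-0,  5,-0.04,0,0.06,0,8,-0,  5,-0.04,0,0.05,0,8,-0
```

Emit:
move_arm:
  series: [5,-1.5,1.3,1.0,-1.4,0,-2.1,5,-1.5,1.2,1.0,-1.4,0,-2.1,5,-1.6,1.2,1.1,-1.4,0,-2.1,5,-1.6,1.1,1.1,-1.4,0,-2.1,5,-1.7,1.0,1.1,-1.4,0,-2.1]

```text
time: 13.52
tool_pos: [0.5468, 0.164, 0.2044]
tcp_rot: [2.095, 1.684, -0.657]
wrist_force: [0.5, 0.2, -3.5]
width: 0.668
grip_force: 64.8
```

Emit:
move_arm:
  series: [5,-1.7,0.9,1.2,-1.4,0,-2.1,5,-1.7,0.8,1.2,-1.4,0,-2.1,5,-1.7,0.7,1.2,-1.4,0,-2.1,5,-1.8,0.6,1.2,-1.4,0,-2.1,5,-1.8,0.5,1.2,-1.4,0,-2.1]

```text
time: 14.15
tool_pos: [0.5675, 0.0544, 0.2045]
tcp_rot: [1.874, 1.881, -0.591]
wrist_force: [0.7, 0.9, -3.5]
width: 0.665
grip_force: 64.6
```

```bash
cat > st.py <<'E'
from pl import *
import sys
D=np.array([.568,-.0175]); s=read_state(); print(s["time"],s["tool_pos"].round(4),s["q"].round(2),s["wrist_force"].round(1)); a=None
for i in range(1,len(sys.argv),4):
    th,off,lz,n=map(float,sys.argv[i:i+4]); p,Rt=tcp_for(-90,th,D+[0,off],lz); print("to",th,p.round(3)); a=go(p,Rt,int(n),start=a,w=5)
E
python3 st.py 0 .03 .23 1 40 .022 .195 5 60 .02 .165 4
python3 - <<'E'
from h import *
im=read_camera("scene")[...,::-1];cv2.imwrite("pics/s3.png",im)
E
```

```text
14.15 [0.5675 0.0544 0.2045] [ 0.37  0.24  1.82 -0.57  1.37  0.57] [ 0.7  0.9 -3.5]
to 0.0 [0.568 0.054 0.206]
turn 0.5
5,-0.1,0.05,-0.11,-0.19,-0.31,0.29 

to 40.0 [0.568 0.052 0.203]
turn 40.0
5,-0.01,0,0.07,0,8,-0,  5,-0.02,0,0.07,-0,8,-0,  5,-0.03,-0,0.06,0,8,0,  5,-0.04,-0,0.06,0,8,0,  5,-0.04,-0,0.05,0,8,0 

to 60.0 [0.568 0.044 0.189]
turn 20.0
5,-0.22,0,0.34,-0,5,-0,  5,-0.25,0,0.32,0,5,0,  5,-0.28,0,0.3,0,5,0,  5,-0.3,0,0.27,0,5,0
```

View pics/s3.png

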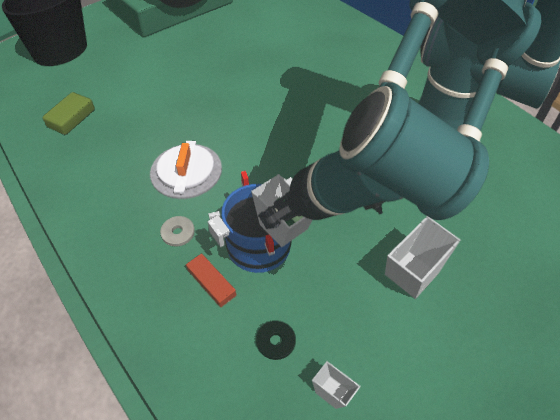

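The picture shows the scoop held upright at (280,210), with its lip over the drum's mouth (245,215). The lid lies on the pad at (184,165).

Emit:
move_arm:
  series: [5,-0.1,0,0,0,6,0,5,0,0,0,0,8,0,5,0,0,0,0,8,0,5,0,0,0.1,0,8,0,5,0,0,0.1,0,8,0]

```text
time: 14.82
tool_pos: [0.5674, 0.054, 0.2037]
tcp_rot: [-2.185, -2.19, -0.062]
wrist_force: [-0.3, 0.1, -4.3]
width: 0.669
grip_force: 64.9
```

```bash
python3 st.py 60 .02 .165 5 80 .018 .15 5 100 .016 .145 5
```

```text
14.825 [0.5674 0.054  0.2037] [ 0.01  0.09  1.87  0.07  1.18 -0.01] [-0.3  0.1 -4.3]
to 60.0 [0.568 0.044 0.189]
turn 21.5
5,-0.22,0.01,0.28,-0.06,4.3,0.01,  5,-0.24,0.01,0.26,-0.06,4.3,0.01,  5,-0.26,0.01,0.24,-0.06,4.3,0.01,  5,-0.27,0.01,0.22,-0.06,4.3,0.01,  5,-0.29,0.01,0.2,-0.06,4.3,0.01 

to 80.0 [0.568 0.031 0.187]
turn 20.0
5,-0.25,-0,-0.07,-0,4,0,  5,-0.24,-0,-0.08,0,4,0,  5,-0.24,-0,-0.1,-0,4,0,  5,-0.23,-0,-0.12,-0,4,0,  5,-0.22,-0,-0.13,0,4,0 

to 100.0 [0.568 0.015 0.19 ]
turn 20.0
5,-0.19,-0,-0.28,0,4,0,  5,-0.17,-0,-0.29,0,4,0,  5,-0.15,-0,-0.3,0,4,0,  5,-0.12,-0,-0.31,0,4,-0,  5,-0.1,-0,-0.32,0,4,0
```

Emit:
move_arm:
  series: [5,-0.2,0,0.3,0,4.3,0,5,-0.2,0,0.3,0,4.3,0,5,-0.3,0,0.2,0,4.3,0,5,-0.3,0,0.2,0,4.3,0,5,-0.3,0,0.2,0,4.3,0]

```text
time: 15.45
tool_pos: [0.5671, 0.0433, 0.1883]
tcp_rot: [-1.977, -1.981, -0.43]
wrist_force: [-0.5, 0.6, -3.3]
width: 0.669
grip_force: 65.0
```

Emit:
move_arm:
  series: [5,-0.2,0,-0.1,0,4,0,5,-0.2,0,-0.1,0,4,0,5,-0.2,0,-0.1,0,4,0,5,-0.2,0,-0.1,0,4,0,5,-0.2,0,-0.1,0,4,0]

```text
time: 16.08
tool_pos: [0.5673, 0.0321, 0.1869]
tcp_rot: [-1.759, -1.761, -0.72]
wrist_force: [1.2, -0.3, -3.5]
width: 0.666
grip_force: 64.9
```

Emit:
move_arm:
  series: [5,-0.2,0,-0.3,0,4,0,5,-0.2,0,-0.3,0,4,0,5,-0.2,0,-0.3,0,4,0,5,-0.1,0,-0.3,0,4,0,5,-0.1,0,-0.3,0,4,0]

```text
time: 16.7
tool_pos: [0.5675, 0.0152, 0.1897]
tcp_rot: [-1.524, -1.524, -0.962]
wrist_force: [0.9, -0.1, -2.1]
width: 0.668
grip_force: 65.2
```

```bash
python3 st.py 106 .014 .145 2
python3 - <<'E'
from h import *
im=read_camera("scene")[...,::-1];im2=read_camera("top")[...,::-1]
cv2.imwrite("pics/s4.png",np.hstack([cv2.resize(im[130:290,170:350],None,fx=2.2,fy=2.2),cv2.resize(im2[130:290,210:390],None,fx=2.2,fy=2.2)]))
E
```

```text
16.7 [0.5675 0.0152 0.1897] [-0.51  0.44  1.86  0.91  1.62 -0.86] [ 0.9 -0.1 -2.1]
to 106.0 [0.568 0.008 0.192]
turn 6.2
5,-0.06,0.02,-0.36,-0.14,3.1,-0.08,  5,-0.04,0.02,-0.37,-0.14,3.1,-0.08
```

View pics/s4.png

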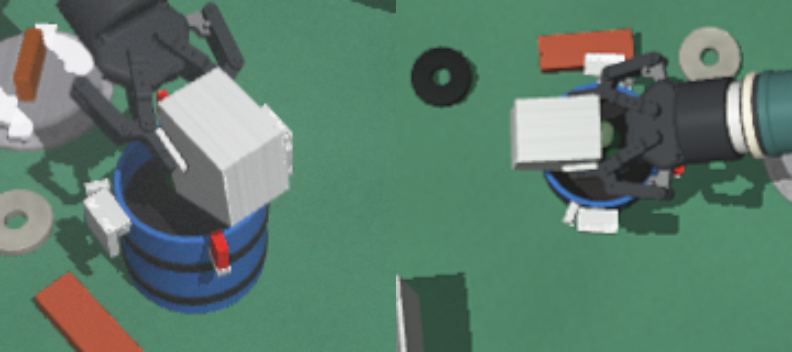

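The scoop lies tipped over the mouth with its lip inside the rim. A green pebble shows in the drum at (607,133) in the right half, and none lie outside.

Emit:
move_arm:
  series: [5,-0.1,0,-0.3,0,4,0,5,-0.1,0,-0.4,0,4,0,5,0,0,0,0,0,0,5,0,0,0,0,-5,0,5,0,0,0,0,5,0]

```text
time: 17.42
tool_pos: [0.5695, 0.0088, 0.1941]
tcp_rot: [-1.426, -1.434, -1.049]
wrist_force: [-0.1, 0.5, -2.3]
width: 0.669
grip_force: 65.3
```

Emit:
move_arm:
  series: [5,0,0,0,0,0,0,5,0,0,0,0,0,0,5,0,0,0,0,-6,0,5,0,0,0,0,6,0,5,0,0,0,0,0,0]

```text
time: 18.05
tool_pos: [0.5672, 0.0088, 0.1889]
tcp_rot: [-1.429, -1.423, -1.043]
wrist_force: [0.3, -0.4, -1.2]
width: 0.67
grip_force: 65.4
```

```bash
python3 st.py 60 .02 .175 5 30 .024 .21 4 0 .03 .235 4
```

```text
18.05 [0.5672 0.0088 0.1889] [-0.55  0.52  1.85  0.97  1.71 -0.92] [ 0.3 -0.4 -1.2]
to 60.0 [0.568 0.044 0.199]
turn 47.8
5,0.41,0.02,0.61,-0.08,-9.55,-0.06,  5,0.5,0.02,0.54,-0.08,-9.55,-0.06,  5,0.58,0.02,0.45,-0.08,-9.55,-0.06,  5,0.65,0.02,0.34,-0.08,-9.55,-0.06,  5,0.7,0.02,0.23,-0.08,-9.55,-0.06 

to 30.0 [0.568 0.055 0.21 ]
turn 30.0
5,0.35,0,-0.14,0,-7.5,-0,  5,0.33,0,-0.18,0,-7.5,-0,  5,0.31,0,-0.22,0,-7.5,-0,  5,0.27,0,-0.26,0,-7.5,-0 

to 0.0 [0.568 0.054 0.211]
turn 30.0
5,-0.01,0,-0.02,0,-7.5,-0,  5,-0.02,0,-0.02,0,-7.5,-0,  5,-0.02,0,-0.02,0,-7.5,0,  5,-0.02,0,-0.02,0,-7.5,-0
```

Emit:
move_arm:
  series: [5,0.4,0,0.6,0,-9.5,0,5,0.5,0,0.5,0,-9.5,0,5,0.6,0,0.4,0,-9.5,0,5,0.7,0,0.3,0,-9.5,0,5,0.7,0,0.2,0,-9.5,0]

```text
time: 18.68
tool_pos: [0.568, 0.0428, 0.2032]
tcp_rot: [-1.98, -1.979, -0.434]
wrist_force: [-1.6, 0.1, -2.4]
width: 0.669
grip_force: 65.2
```

Emit:
move_arm:
  series: [5,0.4,0,-0.1,0,-7.5,0,5,0.3,0,-0.2,0,-7.5,0,5,0.3,0,-0.3,0,-7.5,0,5,0.3,0,-0.4,0,-7.5,0,5,0,0,-0.4,0,-7.5,0]

```text
time: 19.3
tool_pos: [0.5677, 0.0546, 0.2202]
tcp_rot: [2.107, 2.11, -0.232]
wrist_force: [-0.9, -0.0, -2.9]
width: 0.672
grip_force: 65.2
```

Run:
```python
from pl import *
a=np.array([.5263,.2763,.0533]); Rt,_,_=pose(-115,35)
s=read_state();print(s["tool_pos"],s["wrist_force"]);b=go(np.r_[a[:2],.2],Rt,10,w=5)
```

```text
[0.5676888  0.05459819 0.22018011] [-0.94960169 -0.02313538 -2.88859567]
turn 33.6
5,2.21,-0.41,-0.28,1,-2.22,2.32,  5,2.18,-0.51,-0.35,1,-2.22,2.32,  5,2.14,-0.6,-0.43,1,-2.22,2.32,  5,2.1,-0.69,-0.5,1,-2.22,2.32,  5,2.05,-0.79,-0.57,1,-2.22,2.32 

5,1.99,-0.88,-0.63,1,-2.22,2.32,  5,1.93,-0.97,-0.69,1,-2.22,2.32,  5,1.86,-1.06,-0.75,1,-2.22,2.32,  5,1.78,-1.15,-0.8,1,-2.22,2.32,  5,1.7,-1.23,-0.84,1,-2.22,2.32
```

Run:
```python
from h import *
im=read_camera("wrist")[...,::-1];im2=read_camera("top")[...,::-1];im3=read_camera("scene")[...,::-1]
cv2.imwrite("pics/w5.png",np.hstack([cv2.resize(im,(400,300)),cv2.resize(im2[140:260,220:380],(400,300),interpolation=2)]))
cv2.imwrite("pics/s5.png",im3);print(read_state()["wrist_force"])
```

```text
[ 0.45857887  0.06797745 -2.53033569]
```

View pics/w5.png

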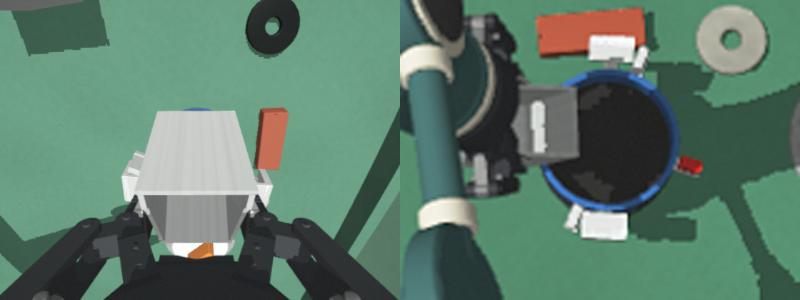

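The left half shows the scoop's upper inside bare. In the right half its visible floor is empty and the drum interior is very dark, so I check the pixels for pebbles.

Run:
```python
from h import *
im=read_camera("top")[...,::-1].copy(); np.save("/tmp/t.npy",im); t=cal("top")
D=(.568,-.0175)
def area(z,r):
    a=np.linspace(0,2*np.pi,60);m=np.zeros(im.shape[:2],np.uint8);cv2.fillPoly(m,[proj(t,np.c_[D[0]+r*np.cos(a),D[1]+r*np.sin(a),a*0+z]).round().astype(int)],1);return m
m=area(.02,.056)&area(.12,.056)
ys,xs=np.where(m);print(xs.min(),xs.max(),ys.min(),ys.max())
g=np.minimum(255,im.astype(int).max(2));
for y in range(ys.min(),ys.max()+1,2): print(y," ".join(f"{g[y,x]:3d}" if m[y,x] else " . " for x in range(xs.min(),xs.max()+1,2)))
```

```text
279 324 179 219
179  .   .   .   .   .   .   .   .   .   53  47  33  34  36  36  34  .   .   .   .   .   .   . 
181  .   .   .   .   .   .   .   52  53  48  44  36  34  35  35  33  35  33  .   .   .   .   . 
183  .   .   .   .   .  114  79  54  54  33  35  35  34  33  35  34  34  32  35  .   .   .   . 
185  .   .   .   .  109 114  64  32  34  35  35  35  34  35  37  35  35  35  35  34  .   .   . 
187  .   .  109 110 109 112  66  35  35  37  35  37  35  35  35  34  35  34  34  33  33  .   . 
189  .   .  110 110 109 113  72  34  35  35  36  35  37  36  34  35  33  35  36  35  35  .   . 
191  .  110 110 110 110 113  87  34  34  35  36  36  36  36  34  35  35  35  34  35  34  35  . 
193  .  110 109 109 108 110  85  33  35  35  36  36  35  34  35  36  34  35  35  36  33  35  . 
195  .  108 109 109 108 110  94  33  34  36  35  36  35  35  35  35  35  35  33  35  35  35  35
197 103 109 110 110 110 110 107  35  35  35  37  34  34  36  38  36  36  35  34  35  34  35  36
199 103 109 110 109 110 111 107  34  34  36  36  34  34  36  36  36  35  35  34  35  35  35  35
201 118 122 117 117 117 116 
[... 230 characters left out ...]
5  36  35  36  34  34  36  35
207  .   34  34  35  35  34  37  33  34  34  36  34  35  36  35  35  34  35  34  36  35  36  . 
209  .   .   35  34  35  37  40  45  54  55  35  35  36  34  34  36  36  35  34  34  36  35  . 
211  .   .   .   34  34  39  54  53  53  52  42  33  36  35  36  35  37  34  35  34  34  .   . 
213  .   .   .   .   35  34  42  53  55  53  54  42  42  40  36  34  34  35  35  36  .   .   . 
215  .   .   .   .   .   34  34  39  55  53  54  55  55  46  34  35  36  36  35  .   .   .   . 
217  .   .   .   .   .   .   35  35  39  54  53  56  49  33  35  35  37  35  .   .   .   .   . 
219  .   .   .   .   .   .   .   .   .   .   49  54  49  36  33  .   .   .   .   .   .   .   .
```

Run:
```python
from h import *
im=np.load("/tmp/t.npy");h=cv2.cvtColor(im,cv2.COLOR_BGR2HSV)
for y in range(172,210,2): print(y," ".join("%d/%d/%d"%tuple(h[y,x]) for x in range(262,296,3)))
a=cv2.imread("pics/top0.png");ha=cv2.cvtColor(a,cv2.COLOR_BGR2HSV)
print("pebbles",[ha[y,x].tolist() for x,y in((179,213),(190,218),(175,222),(186,227))],"table",ha[260,100].tolist())
for n,cur in(("top",im),("scene",cv2.imread("pics/s5.png"))):
    b=cv2.imread(f"pics/{n}0.png");d=cv2.absdiff(cv2.GaussianBlur(cur,(3,3),0),cv2.GaussianBlur(b,(3,3),0)).max(2)
    k=cv2.connectedComponentsWithStats((d>28).astype(np.uint8));print(n,[r.tolist() for r in k[2][1:] if r[4]>12])
```

```text
172 120/20/38 120/14/37 90/4/66 71/38/107 74/104/140 74/103/141 73/103/141 74/105/139 96/121/146 108/168/199 107/154/103 107/150/78
174 100/21/37 113/28/37 90/8/63 60/5/108 71/37/131 72/57/135 73/51/134 71/51/126 109/132/183 110/58/79 107/133/69 120/14/36
176 90/15/34 120/15/35 75/10/52 60/6/89 60/6/88 45/6/90 30/3/95 60/5/95 40/7/105 53/9/117 15/15/33 45/12/42
178 120/15/35 120/14/36 90/5/54 75/6/91 75/6/90 75/6/90 60/5/94 60/7/104 60/7/109 60/7/115 0/0/39 15/10/53
180 110/21/36 130/21/36 90/9/54 45/6/91 60/4/121 60/4/140 60/7/110 60/7/109 60/7/108 75/5/111 30/5/51 30/10/53
182 90/15/34 110/21/36 75/7/77 60/2/105 68/5/223 60/6/202 60/7/108 60/5/107 70/7/110 60/7/116 30/10/52 30/5/53
184 110/21/36 105/15/35 60/5/99 60/7/108 60/6/220 60/5/189 60/5/110 60/5/110 60/7/109 60/7/113 30/6/46 20/16/49
186 105/14/36 110/23/34 68/8/129 60/5/108 60/2/222 60/7/196 70/7/110 68/9/110 60/7/110 70/7/113 0/0/31 0/7/36
188 105/14/36 105/13/40 60/6/130 60/7/111 60/3/222 66/7/195 60/5/110 60/5/109 70/7/109 60/7/113 30/8/32 150/8/34
190 90/15/35 90/3/86 60/4/127 60/5/109 60/3/222 72/7/193 60/7/110 75/5/1
[... 1250 characters left out ...]
349, 173, 37, 37, 908], [341, 177, 6, 6, 19], [341, 217, 7, 7, 17], [327, 224, 7, 3, 16], [195, 261, 9, 3, 15], [192, 264, 8, 3, 13], [136, 288, 11, 18, 144], [218, 299, 8, 8, 30], [74, 324, 164, 75, 4789], [264, 352, 135, 61, 4130], [226, 354, 16, 31, 264], [400, 382, 28, 9, 151], [235, 398, 40, 22, 682]]
scene [[156, 0, 225, 252, 19783], [340, 0, 95, 101, 2474], [466, 0, 94, 116, 4819], [425, 11, 19, 22, 84], [429, 29, 26, 54, 277], [458, 29, 18, 11, 60], [420, 33, 20, 20, 206], [380, 39, 6, 5, 25], [420, 55, 13, 23, 132], [476, 57, 7, 4, 17], [491, 62, 9, 10, 54], [386, 68, 40, 34, 695], [434, 82, 27, 15, 107], [347, 103, 213, 217, 8373], [451, 125, 24, 27, 253], [339, 295, 73, 64, 3047]]
```

Emit:
move_arm:
  series: [5,3,0,-1,0,0,0,5,5,0,0,0,0,0,5,5,0,0,0,0,0,5,2,0,0,0,0,0,5,0,0,0,0,0,0]

```text
time: 20.12
tool_pos: [0.5673, 0.2026, 0.1962]
tcp_rot: [2.109, 2.115, -0.233]
wrist_force: [1.2, -0.5, -2.2]
width: 0.669
grip_force: 65.2
```

```bash
cat > dr.py <<'E'
from h import *
t=cal("top");im=read_camera("top")[...,::-1].copy();np.save("/tmp/t.npy",im);D=(.568,-.0175)
s=read_state();print(s["tool_pos"],s["wrist_force"])
def area(z,r):
    a=np.linspace(0,2*np.pi,60);m=np.zeros(im.shape[:2],np.uint8);cv2.fillPoly(m,[proj(t,np.c_[D[0]+r*np.cos(a),D[1]+r*np.sin(a),a*0+z]).round().astype(int)],1);return m
m=area(.12,.058);ys,xs=np.where(m);print(xs.min(),xs.max(),proj(t,[(*D,.12),(*D,.02)]))
g=im.astype(int).max(2)
for y in range(ys.min(),ys.max()+1,2): print(y," ".join(f"{g[y,x]:3d}" if m[y,x] else " . " for x in range(xs.min(),xs.max()+1,2)))
E
python3 dr.py
```

```text
[0.56751804 0.20173249 0.19658228] [-0.3235342   0.26026036 -1.61412992]
277 327 [[301.94465416 194.66657294]
 [301.32450339 200.33378329]]
170  .   .   .   .   .   .   .   .   .  111  94  79  72  72  87 122  .   .   .   .   .   .   .   .   .   . 
172  .   .   .   .   .   .   .  103  79  82  75  72  71  71  70  82  92  94 104  .   .   .   .   .   .   . 
174  .   .   .   .   .   .   79  81  57  37  34  36  36  35  36  36  50  67  95 101  .   .   .   .   .   . 
176  .   .   .   .  104  79  66  36  37  38  36  36  37  35  35  36  35  43  55  66 103  .   .   .   .   . 
178  .   .   .  100  80  46  34  36  37  35  35  35  37  36  37  35  35  34  51  53  53  93  .   .   .   . 
180  .   .  110  79  36  35  35  35  34  35  37  37  36  35  34  36  36  36  41  55  54  54  97  .   .   . 
182  .   .   79  45  36  37  35  35  36  37  36  36  36  36  35  36  37  35  33  52  53  55  56  99  .   . 
184  .   99  62  37  36  37  36  36  38  36  37  38  36  35  37  37  36  35  34  43  54  54  54  60 114  . 
186  .   72  36  34  35  37  36  36  37  37  35  38  36  38  34  38  35  36  36  42  54  54  55 
[... 1146 characters left out ...]
4  56  55  55  55  54  54  55  42  36  36  36  .   . 
210  .   .  124  35  34  34  52  55  55  55  55  55  56  56  54  56  55  56  56  56  57  40  35  34  .   . 
212  .   .   .  113  35  37  34  52  55  55  56  55  54  56  56  57  55  56  55  54  54  50  40  .   .   . 
214  .   .   .   .   88  34  36  41  52  56  55  55  55  55  55  54  55  56  55  54  55  55  .   .   .   . 
216  .   .   .   .   .   .   35  35  34  54  55  54  57  55  54  55  54  55  54  55  .   .   .   .   .   . 
218  .   .   .   .   .   .   .   .   34  34  53  55  56  56  56  55  55  54  60  .   .   .   .   .   .   . 
220  .   .   .   .   .   .   .   .   .   .   .   46  51  53  53  68  .   .   .   .   .   .   .   .   .   .
```

Run:
```python
from h import *
s=read_state();print(R.from_rotvec(s["tcp_rot"]).as_matrix()[:,2],R.from_rotvec([-1.429,-1.423,-1.043]).as_matrix()[:,2])
def blobs(im):
    h=cv2.cvtColor(im,cv2.COLOR_BGR2HSV);H,S,V=[h[...,i].astype(int) for i in range(3)]
    for n,m in(("lgreen",(H>40)&(H<66)&(S>35)&(V>60)),("white",(H>20)&(H<45)&(S<60)&(S>8)&(V>80)),("green",(H<71)&(H>60)&(S>70)&(V>25))):
        k=cv2.connectedComponentsWithStats(m.astype(np.uint8));print("  ",n,[r.tolist() for r in k[2][1:] if r[4]>5][:25])
a=np.load("/tmp/t.npy");sc=read_camera("scene")[...,::-1].copy();w=read_camera("wrist")[...,::-1].copy()
for n,i in(("top0",cv2.imread("pics/top0.png")),("top",a),("scene0",cv2.imread("pics/scene0.png")),("scene",sc),("wrist",w),("w4",cv2.imread("pics/w4.png"))): print(n);blobs(i)
cv2.imwrite("pics/s6.png",sc);cv2.imwrite("pics/w6.png",w)
p=s["tool_pos"];print(proj(cal("top"),[p]),proj(cal("scene"),[p]))
```

```text
[-0.0064108  -0.21150344 -0.97735623] [-0.00419902  0.95486697 -0.29700412]
top0
   lgreen [[2, 65, 6, 1, 6], [0, 112, 51, 81, 1149], [528, 119, 8, 17, 17], [542, 148, 5, 8, 8], [285, 162, 6, 1, 6], [193, 217, 5, 7, 17], [170, 218, 12, 10, 84]]
   white [[516, 43, 12, 1, 12], [479, 44, 12, 2, 12], [496, 44, 18, 1, 18], [344, 51, 6, 1, 6], [368, 50, 6, 1, 6], [320, 52, 6, 1, 6], [247, 55, 6, 1, 6], [271, 54, 6, 1, 6], [223, 56, 6, 1, 6], [149, 59, 6, 1, 6], [125, 60, 6, 1, 6], [33, 63, 19, 1, 19], [2, 64, 13, 1, 13], [339, 143, 27, 27, 522], [182, 212, 14, 12, 96]]
   green [[0, 110, 40, 67, 1902], [0, 115, 60, 90, 1181], [175, 210, 10, 8, 53], [179, 221, 14, 11, 88]]
top
   lgreen [[27, 64, 6, 1, 6], [27, 112, 16, 33, 237], [529, 125, 4, 6, 7], [533, 132, 5, 8, 8], [542, 148, 5, 8, 8], [550, 159, 8, 2, 8], [285, 162, 6, 1, 6], [0, 169, 30, 24, 428]]
   white [[516, 43, 12, 1, 12], [478, 45, 12, 1, 12], [496, 44, 18, 1, 18], [344, 51, 6, 1, 6], [368, 50, 6, 1, 6], [320, 52, 7, 1, 7], [247, 55, 6, 1, 6], [271, 54, 6, 1, 6], [223, 56, 6, 1, 6], [149, 59, 6, 1, 6], [125, 60, 6, 1, 6], [3
[... 1230 characters left out ...]
46, 12, 4, 6, 13], [450, 20, 17, 14, 40], [491, 30, 13, 8, 27], [525, 30, 25, 24, 200], [467, 33, 5, 3, 9], [473, 34, 19, 5, 38], [519, 36, 11, 17, 50], [367, 51, 63, 95, 474], [541, 57, 19, 9, 67], [477, 85, 8, 9, 18], [503, 98, 27, 16, 204], [516, 169, 8, 12, 14], [353, 202, 47, 46, 232], [161, 216, 33, 30, 679], [400, 240, 8, 5, 16]]
   green []
wrist
   lgreen []
   white [[331, 339, 10, 19, 123]]
   green []
w4
   lgreen [[260, 167, 18, 6, 69], [283, 167, 12, 5, 21]]
   white [[283, 170, 21, 22, 325], [422, 269, 38, 20, 538], [104, 377, 23, 8, 111], [136, 411, 3, 9, 21]]
   green [[290, 168, 11, 3, 29], [259, 170, 19, 21, 324]]
[[198.73006758 192.96460672]] [[343.83602008 269.23835367]]
```

Run:
```python
from pl import *
f=[]
for i in range(10): read_camera("top"); f.append(read_state()["wrist_force"])
print(np.mean(f,0),np.std(f,0))
Rt,_,_=pose(-115,35)
s=read_state();print(s["tool_pos"]);b=go([.52,.26,.2],Rt,5,w=5)
```

```text
[-0.25048144 -0.20535253 -1.91484989] [0.25442104 0.36631184 0.30966978]
[0.56747382 0.20269906 0.19684431]
turn 33.7
5,1.11,-0.95,-0.3,1.96,-4.47,4.66,  5,1,-1.05,-0.35,1.96,-4.47,4.66,  5,0.89,-1.13,-0.38,1.96,-4.47,4.66,  5,0.76,-1.21,-0.41,1.96,-4.47,4.66,  5,0.63,-1.29,-0.42,1.96,-4.47,4.66
```

Emit:
move_arm:
  series: [5,1.1,-0.9,-0.3,2,-4.5,4.7,5,1.0,-1.0,-0.3,2,-4.5,4.7,5,0.9,-1.1,-0.4,2,-4.5,4.7,5,0.8,-1.2,-0.4,2,-4.5,4.7,5,0.6,-1.3,-0.4,2,-4.5,4.7]

```text
time: 21.4
tool_pos: [0.5213, 0.2611, 0.1994]
tcp_rot: [2.299, 1.454, -0.73]
wrist_force: [-0.2, -0.9, -2.7]
width: 0.67
grip_force: 65.3
```

Run:
```python
from pl import *
Rt,_,_=pose(-115,35)
s=read_state();print(s["tool_pos"],R.from_rotvec(s["tcp_rot"]).as_matrix()[:,2].round(3),R.from_rotvec([2.302, 1.462, -0.714]).as_matrix()[:,2].round(3))
b=go([.5263,.2763,.075],R.from_rotvec([2.302,1.462,-.714]),4,w=5)
im=read_camera("top").astype(int); sub=im[172:222,276:328]
d=sub[...,1]-(sub[...,0]+sub[...,2])/2; print(d.max(),d.min(),d[8:40,8:40].max(), d[8:40,8:40].min())
```

```text
[0.52125957 0.26108354 0.19938961] [-0.247 -0.521 -0.817] [-0.239 -0.515 -0.823]
turn 0.7
5,2.12,-0.05,2.31,-0.07,0.17,-0.03,  5,2.11,-0.05,2.32,-0.07,0.17,-0.03,  5,2.11,-0.05,2.32,-0.07,0.17,-0.03,  5,2.1,-0.05,2.33,-0.07,0.17,-0.03 

45.5 -14.0 2.0 -3.0
```

Run:
```python
from h import *
b=cv2.imread("pics/s4.png");h=cv2.cvtColor(b,cv2.COLOR_BGR2HSV)
for y in range(118,150,4): print(y," ".join("%d/%d/%d"%tuple(h[y,x]) for x in range(596,632,4)))
for n in("top","scene"):
    im=read_camera(n)[...,::-1].copy();h=cv2.cvtColor(im,cv2.COLOR_BGR2HSV);H,S,V=[h[...,i].astype(int) for i in range(3)]
    b=cv2.imread(f"pics/{n}0.png")
    for nm,m in(("lg",(H>40)&(H<66)&(S>35)&(V>50)),("gr",(H<71)&(H>60)&(S>70)&(V>25)),("wh",(H>20)&(H<45)&(S<60)&(S>8)&(V>80))):
        k=cv2.connectedComponentsWithStats(m.astype(np.uint8));print(n,nm,[r.tolist() for r in k[2][1:] if 20<r[4]<300 and r[0]>60])
    print(proj(cal(n),[(.526,.28,.2)]))
```

```text
118 68/5/226 60/6/128 30/10/49 30/6/41 30/6/40 0/0/33 0/8/32 60/7/39 105/20/75
122 60/5/226 58/24/149 53/63/93 56/53/72 45/15/34 0/0/31 0/0/32 0/0/36 108/18/71
126 60/2/226 55/28/163 54/65/121 55/63/118 53/56/73 0/8/32 60/8/32 30/8/32 105/18/57
130 72/6/228 56/24/169 55/62/128 55/63/122 56/61/100 70/73/42 30/8/32 0/8/32 100/13/57
134 60/3/225 56/24/180 54/63/125 55/62/119 57/60/93 71/99/49 68/52/39 0/7/36 98/15/67
138 60/2/223 56/24/178 55/63/125 55/62/119 62/61/80 69/100/51 67/77/43 150/7/36 100/21/72
142 60/3/226 58/20/176 55/66/116 54/64/107 66/88/55 68/96/48 69/64/40 60/7/36 105/22/71
146 53/5/226 60/13/181 56/65/83 64/75/51 68/96/48 69/81/44 45/15/33 90/6/41 96/18/70
top lg []
top gr []
top wh [[82, 165, 24, 40, 219], [95, 416, 31, 4, 97]]
[[161.24129541 213.48438798]]
scene lg []
scene gr []
scene wh [[446, 11, 23, 24, 76], [481, 26, 24, 13, 62], [520, 38, 4, 12, 23], [521, 51, 12, 13, 37], [428, 71, 58, 27, 237], [507, 258, 24, 17, 72], [431, 264, 19, 19, 74], [427, 282, 7, 18, 47], [426, 300, 6, 9, 23], [431, 315, 13, 13, 35]]
[[401.03169828 288.29328615]]
```

Run:
```python
from h import *
f=[];q=[]
for i in range(12): read_camera("scene"); s=read_state();f.append(s["wrist_force"]);q.append(s["joint_torque"])
print(np.mean(f,0),np.std(f,0)[2]/3.4,s["time"])
for n in("top","scene","wrist"):
    im=read_camera(n)[...,::-1].copy();h=cv2.cvtColor(im,cv2.COLOR_BGR2HSV);H,S,V=[h[...,i].astype(int) for i in range(3)]
    m=(H>50)&(H<72)&(S>55)&(V<135)&(V>30)
    m=cv2.morphologyEx(m.astype(np.uint8),cv2.MORPH_OPEN,np.ones((3,3)));k=cv2.connectedComponentsWithStats(m);print(n,[r.tolist() for r in k[2][1:] if r[4]>15])
```

```text
[ 0.20449486 -0.08178862 -1.97714019] 0.12009594374417347 22.15
top []
scene []
wrist []
```

Emit:
move_arm:
  series: [5,2.1,0,2.3,0,0.7,0,5,2.1,0,2.3,0,0,0,5,2.1,0,2.3,0,0,0,5,2.1,0,2.3,0,0,0,5,0,0,0,0,0,0]

```text
time: 22.92
tool_pos: [0.5265, 0.2744, 0.0731]
tcp_rot: [2.304, 1.463, -0.725]
wrist_force: [-0.5, -0.2, -2.4]
width: 0.67
grip_force: 65.3
```

Run:
```python
from pl import *
s=read_state();print(s["tool_pos"],s["wrist_force"])
go([.5263,.2763,.0535],R.from_rotvec([2.302,1.462,-.714]),2,w=5)
im=read_camera("top")[...,::-1].copy();b=cv2.imread("pics/top0.png");h=cv2.cvtColor(im,cv2.COLOR_BGR2HSV);t=cal("top")
# non-table, non-initial pixels
d=cv2.absdiff(im,b).max(2)>22;k=cv2.connectedComponentsWithStats(cv2.morphologyEx(d.astype(np.uint8),2,np.ones((3,3))))
for i,r in enumerate(k[2][1:],1):
    if r[4]>12: print(r.tolist(),"hsv now",np.median(h[k[1]==i],0),"world",plane(t,[k[3][i]],.01)[0].round(2))
```

```text
[0.52651057 0.27436104 0.07314393] [-0.5020731  -0.23337128 -2.35111171]
turn 0.5
5,0.63,-0.05,0.76,-0.22,0.09,0.06,  5,0.63,-0.05,0.76,-0.22,0.09,0.06 

[282, 2, 5, 4, 19] hsv now [ 16.  25. 214.] world [1.11 0.01 0.01]
[290, 8, 5, 7, 23] hsv now [ 15.  26. 211.] world [ 1.09 -0.01  0.01]
[294, 11, 44, 32, 322] hsv now [ 15.  25. 212.] world [ 1.04 -0.07  0.01]
[319, 25, 4, 5, 20] hsv now [ 15.  24. 210.] world [ 1.04 -0.08  0.01]
[291, 35, 8, 9, 41] hsv now [ 15.  25. 209.] world [ 1.01 -0.01  0.01]
[308, 36, 4, 9, 30] hsv now [ 15.5  25.  209.5] world [ 1.   -0.05  0.01]
[313, 42, 6, 9, 32] hsv now [ 15.  25. 209.] world [ 0.98 -0.07  0.01]
[344, 43, 5, 4, 19] hsv now [ 15.  24. 210.] world [ 0.98 -0.15  0.01]
[322, 46, 13, 6, 51] hsv now [ 15.  25. 213.] world [ 0.97 -0.1   0.01]
[336, 46, 8, 6, 24] hsv now [ 14.5  25.  210. ] world [ 0.97 -0.13  0.01]
[0, 121, 417, 299, 43797] hsv now [75. 91. 82.] world [0.35 0.31 0.01]
[273, 163, 60, 62, 2787] hsv now [30. 10. 54.] world [ 0.58 -0.02  0.01]
[383, 168, 57, 53, 2402] hsv now [ 90.   1. 245.] world [ 0.58 -0.29  0.01]
[344, 180, 12, 27, 92] hsv now [ 74. 102. 147.] world [ 0.58 -0.15  0.01]
[15, 212, 16, 12, 79] hsv now [ 26.  23. 234.] world [0.55 0.7  0.01]
[10, 226, 5, 6, 21] hsv now [ 53.  25. 193.] world [0.52 0.73 0.01]
[0, 230, 10, 22, 146] hsv now [88.  89.5 95.5] world [0.49 0.75 0.01]
[188, 235, 5, 3, 15] hsv now [ 73.  77. 147.] world [0.49 0.27 0.01]
[208, 235, 7, 4, 24] hsv now [ 74. 102. 144.] world [0.48 0.22 0.01]
[350, 380, 103, 40, 2307] hsv now [ 74. 102. 139.] world [ 0.09 -0.26  0.01]
```

Emit:
move_arm:
  series: [5,0.6,0,0.7,0,0,0,5,0.5,0,0.6,0,0,0,5,0,0,0,0,0,0]

```text
time: 23.35
tool_pos: [0.5289, 0.2768, 0.0588]
tcp_rot: [2.307, 1.463, -0.717]
wrist_force: [-0.5, 0.4, -1.8]
width: 0.672
grip_force: 65.3
```

Emit:
move_arm:
  series: [5,0.25,0,0.35,0,0,0,5,0.1,0,0.1,0,0,0,5,0,0,0,0,0,0]

```text
time: 23.72
tool_pos: [0.5293, 0.2772, 0.0535]
tcp_rot: [2.307, 1.462, -0.716]
wrist_force: [-0.2, -0.6, -0.7]
width: 0.672
grip_force: 65.4
```

Emit:
move_arm:
  series: [5,0.05,0,0.05,0,0,0,8.54,0,0,0,0,0,0,8.54,0,0,0,0,0,0,8.54,0,0,0,0,0,0,8.54,0,0,0,0,0,0]

```text
time: 24.35
tool_pos: [0.5294, 0.2773, 0.0526]
tcp_rot: [2.307, 1.463, -0.716]
wrist_force: [0.2, 0.4, 0.4]
width: 1.001
grip_force: 0.0
```

Emit:
move_arm:
  series: [8.54,0,0,-2,0,0,0,8.54,0,0,-4,0,0,0,8.54,0,0,-5,0,0,0,8.54,0,0,-3,0,0,0,8.54,0,0,0,0,0,0]

```text
time: 24.98
tool_pos: [0.5652, 0.3515, 0.1718]
tcp_rot: [2.31, 1.464, -0.706]
wrist_force: [0.8, -0.2, 0.1]
width: 1.003
grip_force: 0.0
```

Run:
```python
from h import *
s=read_state();print(s["time"],s["tool_pos"],s["wrist_force"])
w=read_camera("wrist")[...,::-1].copy();cv2.imwrite("pics/w7.png",w);sc=read_camera("scene")[...,::-1].copy();cv2.imwrite("pics/s7.png",sc);tp=read_camera("top")[...,::-1].copy();cv2.imwrite("pics/t7.png",tp)
for n,im in(("wrist",w),("scene",sc),("top",tp),("w4",cv2.imread("pics/w4.png"))):
    h=cv2.cvtColor(im,cv2.COLOR_BGR2HSV);c=cal(n) if n!="w4" else cal("wrist")
    print(n,"mouth px",proj(c,[(.572,.312,.075),(.533,.225,.075),(.479,.249,.075),(.519,.336,.075)]).round(0).tolist())
    H,S,V=[h[...,i].astype(int) for i in range(3)]
    m=((H>40)&(H<72)&(S>45)&(V<235)&(V>25));m[:2]=0
    k=cv2.connectedComponentsWithStats(m.astype(np.uint8));print([r.tolist() for r in k[2][1:] if 25<r[4]<600 and r[0]>60])
```

```text
24.975 [0.56524845 0.35149982 0.17180561] [ 0.84688933 -0.2123965   0.09217425]
wrist mouth px [[304.0, 183.0], [299.0, 246.0], [242.0, 246.0], [230.0, 184.0]]
[]
scene mouth px [[379.0, 353.0], [359.0, 302.0], [390.0, 293.0], [411.0, 343.0]]
[[540, 2, 10, 11, 28]]
top mouth px [[165.0, 200.0], [201.0, 215.0], [191.0, 238.0], [155.0, 222.0]]
[[528, 115, 32, 47, 72], [323, 174, 11, 28, 29]]
w4 mouth px [[304.0, 183.0], [299.0, 246.0], [242.0, 246.0], [230.0, 184.0]]
[[259, 167, 20, 24, 395], [284, 168, 19, 4, 51]]
```

Run:
```python
from pl import *
# pixels in the drum, t7: distinct from the dark interior
tp=cv2.imread("pics/t7.png");h=cv2.cvtColor(tp,cv2.COLOR_BGR2HSV)
for y in range(168,226,3): print(y," ".join("%3d%s"%(h[y,x,2],"*" if h[y,x,1]>60 else " ") for x in range(272,334,3)))
Rt,_,_=pose(-90,0)
# camera over the drum, slightly inclined: TCP so that the optical axis meets the drum floor
M=Rt.as_matrix();cam=M@np.array([.078,0,-.135]);ax=M@np.array([-.31,0,.95]);z=.30
p=np.array([.568,-.0175,.02])-ax*((z+cam[2]-.02)/-ax[2])-cam;print(p);go(np.r_[p[:2],z],Rt,10)
```

```text
168 140* 138* 139* 137* 137* 136* 136* 132* 163* 196* 191* 193* 171* 152* 111  109  103*  77*  80*  78*  79*
171 138* 136* 138* 136* 137* 133* 199* 158*  67*  73*  74*  80*  83* 128* 187* 145* 138*  74*  79*  81*  79*
174 137* 138* 138* 138* 164* 162*  74*  53*  32   45   53   52   51   63   95* 134* 190*  73*  79* 145* 129*
177 138* 139* 137* 180* 130*  64*  34   35   52   54   53   52   51   52   52   77* 108* 191*  79*  79*  80*
180 141* 139* 127* 167*  60*  35   34   52   53   52   51   50   51   52   50   53   62  121* 172*  81*  81*
183 229* 105* 183*  70*  35   33   55   52   53   52   51   52   52   50   50   52   52   72* 174*  82*  81*
186 202* 102   98*  33   34   42   51   54   53   54   51   52   51   50   51   51   51   52  104* 169*  81*
189 135* 229*  61*  33   33   53   52   52   54   55   54   53   52   52   51   51   51   52   74* 198*  81*
192 140* 210*  48*  35   36   53   52   53   51   53   54   53   53   52   51   52   51   52   52  178*  80*
195 140* 210*  36   34   40   52   53   51   52   53   53   53   52   52   51   52   50   51   51  159*  71*
198 137* 2
[... 817 characters left out ...]
 50   67* 172* 188*  33   83*  83*  82*  82*
222  79*  78* 133* 141* 142*  67* 231  146* 190* 208* 201* 205* 203* 176*  77*  46   83*  82*  82*  83*  81*
225  79*  80*  80* 103* 140* 164  231  231  206  217  193  156  168   36*  72*  82*  82*  82*  93* 108* 150*
[0.568      0.03992105 0.3       ]
turn 42.6
8.54,-3.03,1.36,0.47,-0.77,3.4,-2.45,  8.54,-3.11,1.23,0.3,-0.77,3.4,-2.45,  8.54,-3.17,1.09,0.13,-0.77,3.4,-2.45,  8.54,-3.22,0.95,-0.04,-0.77,3.4,-2.45,  8.54,-3.25,0.82,-0.22,-0.77,3.4,-2.45 

8.54,-3.26,0.68,-0.4,-0.77,3.4,-2.45,  8.54,-3.26,0.55,-0.59,-0.77,3.4,-2.45,  8.54,-3.24,0.42,-0.78,-0.77,3.4,-2.45,  8.54,-3.21,0.29,-0.96,-0.77,3.4,-2.45,  8.54,-3.15,0.17,-1.15,-0.77,3.4,-2.45
```

Emit:
move_arm:
  series: [8.54,-3.0,1.4,0.5,-0.8,3.4,-2.4,8.54,-3.1,1.2,0.3,-0.8,3.4,-2.4,8.54,-3.2,1.1,0.1,-0.8,3.4,-2.4,8.54,-3.2,0.9,0,-0.8,3.4,-2.5,8.54,-3.2,0.8,-0.2,-0.8,3.4,-2.5]

```text
time: 25.75
tool_pos: [0.5638, 0.1932, 0.2319]
tcp_rot: [2.301, 1.855, -0.38]
wrist_force: [0.3, -0.5, 0.3]
width: 0.997
grip_force: 0.0
```

Emit:
move_arm:
  series: [8.54,-3.3,0.7,-0.4,-0.8,3.4,-2.4,8.54,-3.3,0.5,-0.6,-0.8,3.4,-2.4,8.54,-3.2,0.4,-0.8,-0.8,3.4,-2.4,8.54,-3.2,0.3,-1.0,-0.8,3.4,-2.5,8.54,-3.2,0.2,-1.2,-0.8,3.4,-2.5]

```text
time: 26.38
tool_pos: [0.5657, 0.0392, 0.2996]
tcp_rot: [2.219, 2.222, 0.007]
wrist_force: [0.6, 0.4, 0.4]
width: 1.004
grip_force: 0.0
```

Run:
```python
from h import *
s=read_state();c=cal("wrist");w=read_camera("wrist")[...,::-1].copy();cv2.imwrite("pics/w8.png",w);h=cv2.cvtColor(w,cv2.COLOR_BGR2HSV)
print(s["time"],s["tool_pos"]);D=(.568,-.0175)
print("rim/floor centre",proj(c,[(*D,.12),(*D,.008)]).round(0).tolist())
a=np.arange(0,2*np.pi,np.pi/2);b=proj(c,np.c_[D[0]+.06*np.cos(a),D[1]+.06*np.sin(a),a*0+.12]);print(b.round(0).tolist())
x0,y0=b.min(0).astype(int);x1,y1=b.max(0).astype(int)
for y in range(max(y0,0),min(y1,420),8): print(y," ".join("%3d%s"%(h[y,x,2],"*" if h[y,x,1]>60 else " ") for x in range(max(x0,0),min(x1+8,560),8)))
```

```text
26.375 [0.56572401 0.03920533 0.29962846]
rim/floor centre [[275.0, 239.0], [275.0, 210.0]]
[[327.0, 239.0], [275.0, 188.0], [223.0, 239.0], [275.0, 284.0]]
188 181* 181* 120* 167* 225* 223* 197* 173* 218* 156* 242*  76  181* 180*
196 181* 181* 177* 189*  48   45   50   48   44   46   91* 225* 135* 179*
204 182* 180*  90*  48   72   72   72   74   75   75   53   48  226* 178*
212 191  185*  47   73   71   72   72   73   74   76   72   74   48  148*
220 210*  46   75   72   72   71   71   74   76   75   76   72   49  220*
228 225*  51   75   70   73   73   71   73   76   73   73   73   74  175*
236 221*  72   72   74   73   73   74   75   74   72   72   71   73  118*
244 224* 126*  72   73   74   71   72   73   71   72   74   73   90* 164*
252 209* 134*  73   72   72   70   71   72   72   71   73   72  133* 218*
260 128* 192* 150*  74   73   76   74   72   71   73   74  147* 141* 166 
268 188* 184* 148* 161* 166*  76   74   71   71  159* 159* 148* 208* 172*
276 188* 186* 171* 205* 167* 170* 172* 171* 169* 165* 161* 185* 184* 143
```

Run:
```python
from h import *
c=cal("wrist");w=cv2.imread("pics/w8.png");h=cv2.cvtColor(w,cv2.COLOR_BGR2HSV);D=(.568,-.0175)
for z in(.008,.03,.05,.07,.09,.1,.11,.12): print(z,proj(c,[(D[0],D[1]-.06,z),(D[0],D[1]+.06,z),(D[0]-.06,D[1],z),(D[0]+.06,D[1],z)]).round(0).tolist())
print([("%d:%d/%d/%d"%(y,*h[y,275])) for y in range(180,292,3)])
print([("%d:%d/%d/%d"%(x,*h[225,x])) for x in range(216,336,3)])
m=((h[...,1]<60)&(h[...,2]<95)).astype(np.uint8);m[:185]=0;m[290:]=0
k=cv2.connectedComponentsWithStats(m);i=k[1][230,275];e=cv2.fitEllipse(max(cv2.findContours((k[1]==i).astype(np.uint8),0,1)[0],key=len));print(k[2][i],e)
```

```text
0.008 [[273.0, 242.0], [274.0, 166.0], [234.0, 206.0], [313.0, 206.0]]
0.03 [[274.0, 248.0], [274.0, 169.0], [232.0, 210.0], [315.0, 210.0]]
0.05 [[274.0, 254.0], [274.0, 172.0], [230.0, 215.0], [317.0, 215.0]]
0.07 [[274.0, 260.0], [274.0, 174.0], [228.0, 219.0], [319.0, 219.0]]
0.09 [[274.0, 267.0], [274.0, 178.0], [226.0, 225.0], [321.0, 225.0]]
0.1 [[274.0, 271.0], [274.0, 179.0], [225.0, 228.0], [323.0, 228.0]]
0.11 [[274.0, 275.0], [274.0, 181.0], [223.0, 231.0], [324.0, 231.0]]
0.12 [[274.0, 279.0], [274.0, 183.0], [222.0, 234.0], [325.0, 234.0]]
['180:106/140/173', '183:106/144/181', '186:105/132/228', '189:108/123/116', '192:0/11/46', '195:165/11/47', '198:150/3/73', '201:150/3/73', '204:165/7/74', '207:0/3/75', '210:0/7/73', '213:150/7/73', '216:150/3/74', '219:150/3/74', '222:0/7/73', '225:0/0/72', '228:150/4/72', '231:30/3/77', '234:120/3/76', '237:0/10/78', '240:0/3/74', '243:30/3/74', '246:0/0/71', '249:0/7/71', '252:45/7/73', '255:30/3/73', '258:15/7/75', '261:60/4/71', '264:30/7/74', '267:150/3/73', '270:116/41/87', '273:106/141/172', '276:107/140/171', '279:107/145/169', '282:107/143/170', '285:105/132/224', '288:101/117/157', '291:73/84/116']
['216:71/14/144', '219:71/24/146', '222:105/131/224', '225:106/138/196', '228:107/129/93', '231:105/10/51', '234:0/4/72', '237:120/3/74', '240:8/13/77', '243:150/7/71', '246:90/4/71', '249:170/10/76', '252:30/3/73', '255:60/3/73', '258:150/3/73', '261:0/0/72', '264:150/7/74', '267:0/3/73', '270:60/3/76', '273:150/7/74', '276:0/0/73', '279:10/10/77', '282:0/3/75', '285:0/3/77', '288:0/7/73', '291:150/3/75', '294:30/3/76', '297:10/10/75', '300:165/7/76', '303:90/3/73', '306:0/3/73', '309:0/7/74', '312:150/3/75', '315:0/7/73', '318:90/4/72', '321:0/5/50', '324:107/137/97', '327:106/135/209', '330:105/135/221', '333:75/78/179']
[ 230  190   93   81 5917] ((275.9591064453125, 229.58572387695312), (79.60462188720703, 92.77983093261719), 88.93453216552734)
```

Run:
```python
from h import *
b7=cv2.imread("pics/t7.png")
for n in("top","scene"):
    im=read_camera(n)[...,::-1].copy();b=cv2.imread(f"pics/{n}0.png");cv2.imwrite(f"pics/{n}9.png",im);h=cv2.cvtColor(im,cv2.COLOR_BGR2HSV)
    d=cv2.absdiff(im,b).max(2)
    if n=="top": d=np.minimum(d,cv2.absdiff(b7,b).max(2))
    k=cv2.connectedComponentsWithStats(cv2.morphologyEx((d>22).astype(np.uint8),2,np.ones((3,3))))
    print(n,[(r.tolist(),np.median(h[k[1]==i],0).tolist()) for i,r in enumerate(k[2][1:],1) if 12<r[4]])
    g=((h[...,1]<90)&(h[...,2]>60)).astype(np.uint8);c0=(179,219) if n=="top" else (383,325)
    cs=[q for q in cv2.findContours(g,0,1)[0] if cv2.contourArea(q)>100];s=min(cs,key=lambda q:np.hypot(*(np.array(cv2.minAreaRect(q)[0])-c0)))
    print("scoop",cv2.approxPolyDP(cv2.convexHull(s),4,True).reshape(-1,2).tolist(),read_state()["time"])
```

```text
top [([196, 147, 3, 5, 15], [35.0, 24.0, 151.0]), ([199, 153, 21, 23, 312], [30.0, 32.0, 159.0]), ([273, 164, 60, 61, 2723], [88.0, 77.0, 79.0]), ([383, 168, 45, 12, 333], [90.0, 1.0, 244.0]), ([205, 179, 4, 10, 33], [87.0, 92.0, 127.0]), ([398, 181, 30, 25, 355], [12.0, 203.0, 149.0]), ([204, 190, 4, 4, 15], [88.0, 92.0, 127.0]), ([352, 192, 4, 15, 47], [74.0, 103.0, 146.0]), ([204, 195, 4, 7, 25], [88.0, 92.0, 127.0]), ([168, 200, 4, 4, 15], [60.0, 6.0, 119.0]), ([174, 203, 8, 5, 31], [60.0, 6.0, 133.0]), ([409, 207, 30, 14, 312], [90.0, 1.0, 244.0]), ([171, 209, 31, 29, 487], [68.0, 6.0, 132.0]), ([266, 208, 6, 13, 60], [105.0, 19.0, 63.0]), ([390, 209, 11, 9, 58], [102.5, 1.0, 245.0]), ([159, 222, 11, 6, 44], [73.0, 55.5, 151.0]), ([203, 235, 12, 4, 39], [88.0, 91.0, 117.0]), ([303, 246, 29, 46, 459], [88.0, 88.0, 95.0]), ([302, 292, 11, 16, 113], [88.0, 90.0, 94.0]), ([314, 293, 16, 26, 310], [88.0, 90.0, 128.0]), ([330, 295, 3, 9, 27], [88.0, 88.0, 88.0]), ([75, 312, 259, 101, 8646], [87.0, 93.0, 128.0]), ([345, 378, 96, 28, 1291], [74.0, 102.0, 139.0])]
scoop [[165, 198], [200
[... 204 characters left out ...]
, 59], [21.0, 24.0, 212.0]), ([420, 53, 12, 22, 153], [75.0, 99.0, 130.0]), ([473, 54, 11, 9, 70], [90.0, 89.0, 89.0]), ([489, 58, 6, 8, 40], [104.0, 54.0, 105.0]), ([358, 62, 68, 39, 1214], [75.0, 102.0, 138.0]), ([322, 83, 238, 237, 9081], [75.0, 101.0, 135.0]), ([443, 87, 7, 5, 24], [23.0, 27.0, 167.0]), ([465, 117, 6, 6, 21], [89.0, 82.0, 66.0]), ([208, 161, 6, 10, 45], [132.0, 4.0, 228.0]), ([388, 296, 23, 50, 278], [75.0, 67.5, 145.0]), ([364, 298, 4, 5, 18], [75.0, 98.0, 137.5]), ([357, 304, 42, 54, 865], [75.0, 4.0, 122.0]), ([358, 338, 5, 9, 28], [73.0, 10.5, 95.0]), ([362, 356, 5, 4, 19], [78.0, 36.0, 91.0])]
scoop [[389, 297], [409, 347], [365, 360], [352, 352], [337, 307]] 26.525
```

```bash
python3 -c "
from workcell import *
print(finish_job())"
```

```text
the job is handed in; nothing more can be done
None
```

Job handed in at 26.5 s: the lid lies knob up on the felt pad and the empty scoop stands upright on the table, but I never saw the pebbles in the drum — that is inferred from the pour, the scoop's 1.4 N weight drop and none showing on the table, as a flat dark surface about 85 mm up hides the drum's floor.

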